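Weigh the ink basket on the spring scale

TASK

Weigh the wicker basket of ink bottles on the spring scale: lift it by the wooden grip on its wire handle, hang the middle of the handle on the scale's hook, and lower it slowly (under 3 cm a second), still holding on, until the scale alone carries the whole weight. Let go only then, so that the pointer creeps to its reading and neither drops nor springs up when you release; do not push down on the scale, and finish only when the basket hangs still. Both bottles stay upright in the basket, and the other things on the table stay where they are.

Things in the scene. Friction and masses are not known exactly. Their poses are not given: they have to be found in the camera images.
- ink_basket: Wicker basket, loose, 126 x 173 x 75 mm (x, y, z), origin under its centre. A rigid dark 8 mm wire handle stands over it in its y-z plane: legs at y = +-77 mm, shoulders at y = +-62 mm 118 mm up, sloping up to the eye in the middle. The window between rim (75 mm up) and wire is open along x, for the hook. Basket and bottles together weigh 0.3 to 1 kg, not known beforehand
- bail_grip (a point): centre of the square wooden grip (20 x 20 mm, 45 mm tall) on a 10 mm stem over the middle of the handle, 181 mm above the basket's origin; axes as the basket's
- bail_eye (a point): underside of the handle wire at its middle, the point that must rest on the hook, 136 mm above the basket's origin; axes as the basket's
- red_cap_ink: blue ink bottle with red cap, 43 mm wide, 60 mm tall, standing loose in the basket, origin at the centre of its underside
- white_cap_ink: red ink bottle with white cap, 43 mm wide, 60 mm tall, standing loose in the basket, origin at the centre of its underside
- scale_stand: spring scale, fixed to the table. Origin on the table at the front face of its column; the hook sticks out along the stand's -x. Base plate 150 mm wide (y), 14 mm thick, x = -170 to +80 mm; column 44 mm wide, x = 0 to 34 mm, 377 mm tall with its cap; white card with marks 10 mm apart beside it at +y. The sprung hook runs down the column's front
- hook_seat (a point): lowest point of the hook's seat (top of its 8 mm wire), where the eye must rest: 103 mm before the column, 265 mm above the table unloaded; moves with the hook. The upturned tip ends 24 mm before the seat, 20 mm above it; behind the seat the wire rises 12 mm. Its x axis points to the column: bring the handle on along +x, eye 25 to 40 mm above the seat, then lower
- scale_hook (a joint): downward travel of the sprung hook and its red pointer, m: 0 = unloaded (upper stop), 0.115 = lower stop. The spring pushes up: the first 2 N do not move it, then it gives 1 mm for each 0.08 N (80 N/m), lightly damped, so the weight on the hook in N is 2 + 80 x travel
- blue_tube: paint tube with blue band, 36 x 105 x 23 mm, a bystander
- purple_ink: purple ink bottle with black cap, 43 x 43 x 60 mm, a bystander
- glue: yellow and blue glue stick, standing, 26 mm round, 89 mm tall, a bystander
- rubber_block: blue and white eraser, 23 x 60 x 13 mm, a bystander

How it is judged:
By the outcome, as a careful person would: the job done as asked, in the order asked, and still so for the second after the job is handed in, with the robot touching nothing.
It also fails if it takes over 64 s, if anything falls off the work surface, if the arm or the gripper's body presses on something with over 40 N, if the wrist force passes 120 N, or if a joint passes its speed limit or range.

ROBOT

A 6-joint arm with a two-finger parallel gripper is mounted at the origin on a cart in front of the work surface, level with it; the furniture and walls round the work are solid. World frame = base frame: x ahead of the robot, y to its left, z up, the work surface at z = 0. Lengths are in m, angles in rad, forces in N, time in s.
With the tool pointing down it reaches from about 0.35 to 0.85 m from the base axis. Payload 8.1 kg.
Tool frame: the origin (TCP) lies between the finger pads; the fingertips stand 22 mm ahead of it and the grasp point (between the pads) lies 3 mm ahead of it; z points along the fingers, x is the direction in which the jaws open and shut, and the axes are right-handed (so a half turn about z gives the same grasp; the last joint's range is limited). The gripper opens to 93 mm and grips with 3 to 60 N. Pads are 15 mm wide; open, the fingers measure 128 mm over their backs; the gripper's body (75 mm by 188 mm) begins 65 mm behind the grasp point.
Start: joints at [-1.387, 0.13, 1.488, -0, 1.523, -0.085], TCP at [0.159, -0.578, 0.241] pointing down, gripper open.
Joint ranges: [-2.96, 2.96], [-0.89, 2.26], [0.02, 2.5], [-1.34, 4.48], [0, 2.73], [-2.66, 2.66]. Speed limits (rad/s): [2.39, 2.39, 2.79, 3.14, 3.14, 3.14].

INTERFACE

Orientations are given as a unit quaternion [x, y, z, w].
In Python, from bench import * gives the robot as it stands.
- The arm moves only by the tool jog_arm, never from a script. Its argument "series" is a list that holds one entry, the list of rows, each a list of 7 numbers: the turn, a rotation vector about the tool's x, y, z in rad, then the shift along the tool's x, y, z in m, then the opening, from 0 (shut) to 1 (fully open). In form: [[[wx, wy, wz, tx, ty, tz, claw], ...]]. A call has exactly 5 rows; each row is the pose to reach, as a shift and turn from the pose measured when the call began, along the tool's axes at that moment; what a row does not reach only later rows make up. A row lasts 1/10 s, in which the tool goes at most 50 mm and 8.59 degrees, less where a joint would pass 70% of its speed; a pose out of reach is approached as far as the arm can. A call with a gripper value outside its range is refused whole. The fingers move at their own pace and stop on an object; the grip force is fixed at half the most. Time passes only in rows, so rows that repeat a pose let the fingers close, or fill a call up. It gives the time, the measured TCP pose, the force and the opening at its end, in the units of the state.
- read_state(): the state, without advancing time (a new reading comes with each control period).
- grab_frame(name): name is "scene" or "top" or "wrist"; returns (picture, depth): 480x640x3 uint8, blue, green, red; 480x640 float32, m along the optical axis (not along the pixel's ray), 0 where there is no reading.
- camera_params(name): a dict with "fx", "fy", "cx", "cy" (pixels), "R" (3x3) and "t" (3): a world point X has camera coordinates R X + t; the wrist camera has in their place "tool_from_camera" (4x4, takes a point from camera to tool coordinates, whose origin is the TCP and whose axes are the tool frame's). Camera axes: x right, y down, z forward; pixel columns grow to the right and rows downward; lengths in m; the calibration is good to about 2 mm. A picture is of the moment at which its call begins: read the wrist's pose just before it. camera_params takes no time and is no camera call.
- finish_job(): hands the job in, once; it reports no verdict.
The state is a dict: "t": time; "joint_pos": joint angles; "dq": joint speeds; "joint_torque": joint torques, N m; "tcp_pos": TCP position; "ee_rot": TCP orientation; "force": force on the tool from outside, world axes, zero at the start; "moment": the same for the moment, N m; "finger_gap": finger opening in m.
Only numpy, scipy, OpenCV 4.12 (cv2) and the standard library are available. Lean on these libraries where they do the work, as an engineer would, in place of code of your own. Each camera call takes 0.05 s, during which the arm holds its last target.

## Working session

There is one attempt and no reset: what is moved stays moved. The work goes in short steps, Python scripts to look and compute and a tool call to move; the robot and the scene stay as the last step left them, time stands still between calls to the robot, and variables do not carry over. Pictures are saved under pics/ and viewed, and the job is handed in when it is done.

Besides the shell and the picture viewer there is one more tool, called after ">>>" as name(argument=value, ...) on one line, values as JSON. jog_arm: Moves the arm, as the interface text tells. Its arguments: {"type":"object","properties":{"series":{"type":"array","items":{"type":"array","items":{"type":"array","items":{"type":"number"}}}}},"required":["series"]}

```bash
mkdir -p pics; ls
python3 - <<'E'
from bench import *
import cv2
s=read_state();print({k:(v if not hasattr(v,'round') else v) for k,v in s.items()})
for n in ["scene","top"]:
    p,d=grab_frame(n);cv2.imwrite(f"pics/{n}0.png",p)
    import numpy as np;np.save(f"pics/{n}0.npy",d)
    print(n,camera_params(n))
print(camera_params("wrist"))
E
```

```text
pics
{'t': 0.0, 'joint_pos': array([-1.38739576e+00,  1.31190284e-01,  1.48925169e+00, -6.36750940e-06,
        1.52300544e+00, -8.54066293e-02]), 'dq': array([ 4.85806433e-05,  8.95697479e-05,  8.82256682e-04,  7.14227376e-04,
        5.90209982e-04, -1.22312934e-04]), 'joint_torque': array([-5.28540004e-04, -5.59847331e+01, -4.91750908e+01,  7.68283848e-02,
        3.55723849e-02, -1.54303934e-04]), 'tcp_pos': array([ 0.15926855, -0.57793141,  0.23958517]), 'ee_rot': array([ 7.95481259e-01, -6.05977481e-01, -6.89224962e-04, -6.20498511e-04]), 'force': array([-0.71207338,  0.34017025, -0.48675932]), 'moment': array([ 0.04360861, -0.00171762, -0.00341787]), 'finger_gap': 0.093097496776316}
scene {'fx': 496.88182913620534, 'fy': 496.88182913620534, 'cx': 322.28138825803404, 'cy': 242.361349536969, 'R': array([[-0.42772779, -0.90390601, -0.00169368],
       [-0.5969371 ,  0.28387631, -0.7503868 ],
       [ 0.67875993, -0.31995026, -0.66099681]]), 't': array([0.38675709, 0.41978022, 0.67164059])}
top {'fx': 492.54412827167664, 'fy': 492.54412827167664, 'cx': 326.07663049419114, 'cy': 238.99237940866416, 'R': array([[-0.02810782, -0.99946382,  0.01679377],
       [-0.98570043,  0.0249205 , -0.16665426],
       [ 0.16614639, -0.02123792, -0.98587237]]), 't': array([0.17180004, 0.57117685, 0.99399407])}
{'fx': 392.98487115260417, 'fy': 392.98487115260417, 'cx': 315.58693289915067, 'cy': 235.6883820426861, 'tool_from_camera': array([[ 9.99999883e-01, -4.76625454e-04,  8.33750814e-05,
         1.97746989e-05],
       [ 4.32944970e-04,  9.58326872e-01,  2.85673623e-01,
        -8.03007832e-02],
       [-2.16059901e-04, -2.85673554e-01,  9.58326966e-01,
        -1.43940368e-01],
       [ 0.00000000e+00,  0.00000000e+00,  0.00000000e+00,
         1.00000000e+00]])}
```

View pics/scene0.png

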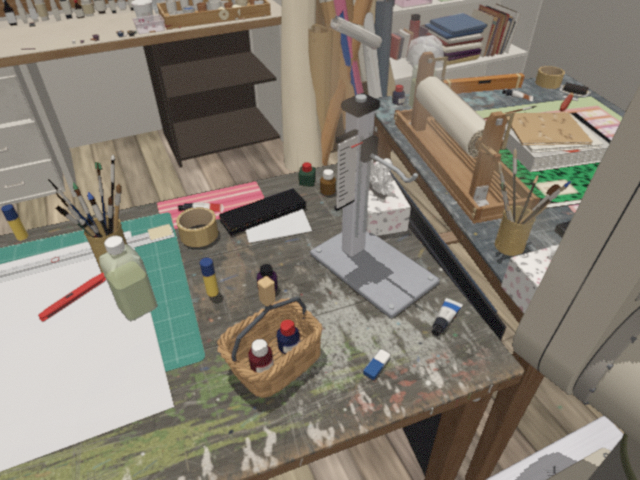

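View pics/top0.png

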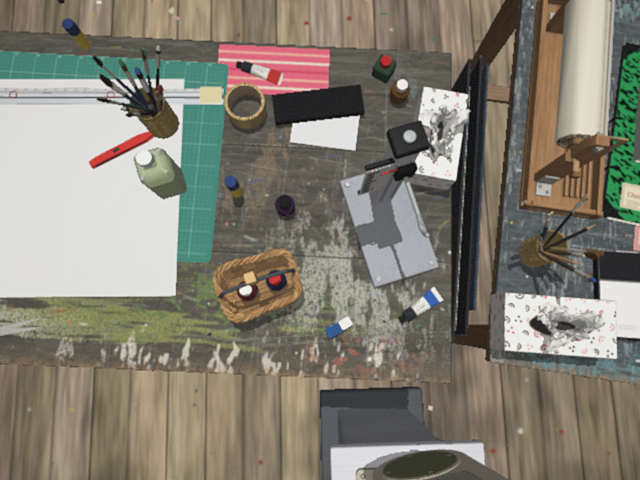

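The scene view shows the basket near (270,345) with its grip at (267,290). The scale's column top is at (360,105) and its hook near (400,170). In the top view the basket is at (258,287) and the column cap at (407,140). I'll enlarge both.

```bash
cat > h.py <<'E'
from bench import *
import numpy as np, cv2
def crop(img,x0,y0,w,h,k,name):
    c=cv2.resize(img[y0:y0+h,x0:x0+w],None,fx=k,fy=k,interpolation=cv2.INTER_CUBIC);cv2.imwrite(name,c)
def unproj(n,d,u,v,z=None):
    c=camera_params(n);z=d[int(round(v)),int(round(u))] if z is None else z
    X=np.array([(u-c['cx'])/c['fx'],(v-c['cy'])/c['fy'],1])*z
    return c['R'].T@(X-c['t'])
def ray_at_z(n,u,v,h):
    c=camera_params(n);o=-c['R'].T@c['t'];r=c['R'].T@np.array([(u-c['cx'])/c['fx'],(v-c['cy'])/c['fy'],1])
    return o+r*(h-o[2])/r[2]
def proj(n,X):
    c=camera_params(n);p=c['R']@np.asarray(X)+c['t'];return np.array([c['fx']*p[0]/p[2]+c['cx'],c['fy']*p[1]/p[2]+c['cy']])
E
python3 - <<'E'
from h import *
s=cv2.imread('pics/scene0.png');t=cv2.imread('pics/top0.png')
crop(s,200,270,140,130,5,'pics/s_b.png')
crop(s,300,80,150,240,2.5,'pics/s_s.png')
crop(t,200,240,120,100,6,'pics/t_b.png')
crop(t,330,110,130,190,3,'pics/t_s.png')
E
```

```text
(no output)
```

View pics/s_b.png

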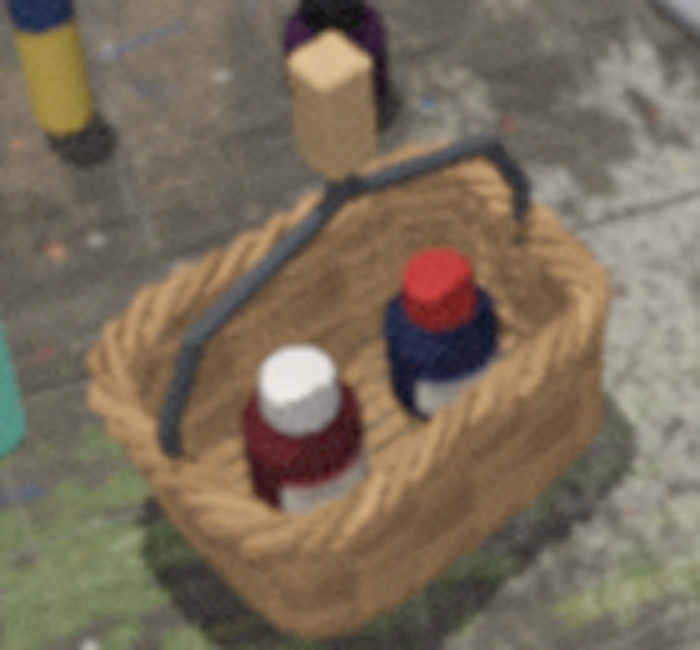

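View pics/s_s.png

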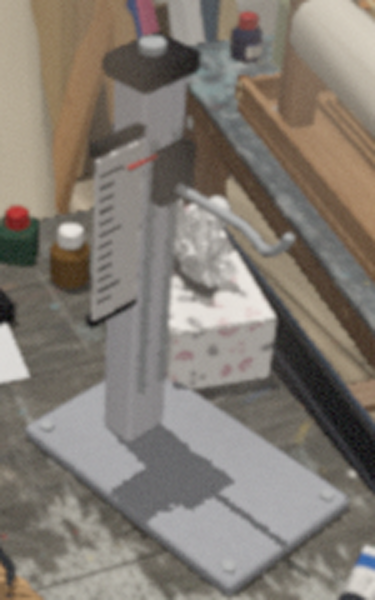

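View pics/t_b.png

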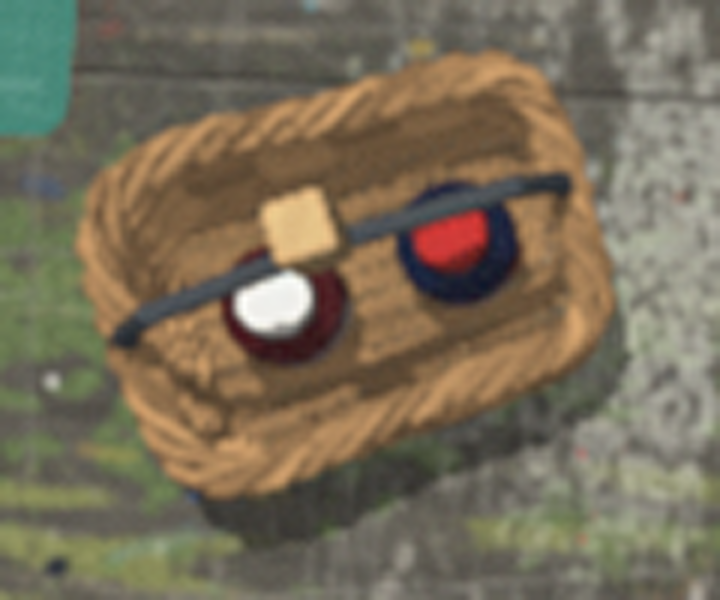

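View pics/t_s.png

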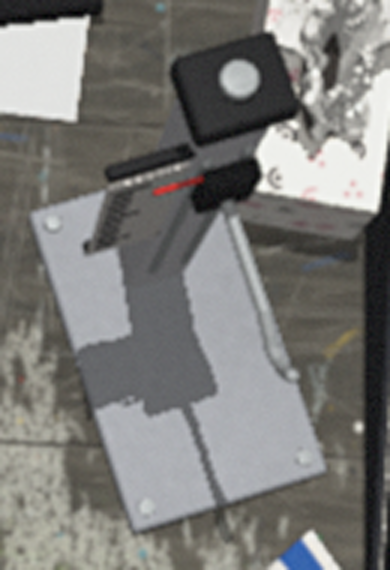

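Run:
```python
from h import *
np.set_printoptions(precision=4,suppress=True)
for u,v in [(340.7,180.7),(374.3,286.7),(438.7,266)]: print('top base',ray_at_z('top',u,v,.014))
for u,v in [(311.2,252.8),(392.8,313),(438.4,279)]: print('sc base',ray_at_z('scene',u,v,.014))
def P(n):
    c=camera_params(n);K=np.array([[c['fx'],0,c['cx']],[0,c['fy'],c['cy']],[0,0,1]]);return K@np.c_[c['R'],c['t']]
def tri(a,b):
    X=cv2.triangulatePoints(P('top'),P('scene'),np.array(a,float),np.array(b,float)).ravel();X=X[:3]/X[3]
    return X,proj('top',X)-a,proj('scene',X)-b
print('tip',tri((428.3,235.7),(416,176)))
print('grip top',tri((250,278),(266,282.4)), ray_at_z('top',250,278,.2035),ray_at_z('scene',266,282.4,.2035))
L=ray_at_z('top',200+130/6,240+325/6,.118);R=ray_at_z('top',200+558/6,240+183/6,.118)
print('shoulders top',L,R,np.linalg.norm(L-R))
L2=ray_at_z('scene',238,338,.118);R2=ray_at_z('scene',298.4,298.6,.118)
print('shoulders sc',L2,R2,np.linalg.norm(L2-R2))
for a,b in((L,R),(L2,R2)):
    y=a-b; print('mid',(a+b)/2,'yaw of +x',np.arctan2(-y[0],y[1]))
```

```text
top base [0.7117 0.1196 0.014 ]
top base [0.4745 0.0552 0.014 ]
top base [ 0.5155 -0.0866  0.014 ]
sc base [0.7047 0.1216 0.014 ]
sc base [0.4778 0.0493 0.014 ]
sc base [ 0.5165 -0.0855  0.014 ]
tip (array([ 0.5375, -0.0054,  0.2814]), array([-0.2793, -0.172 ]), array([0.3067, 0.0091]))
grip top (array([0.4827, 0.2956, 0.2046]), array([0.0326, 0.0153]), array([-0.0399, -0.0049])) [0.4829 0.2958 0.2035] [0.4837 0.2952 0.2035]
shoulders top [0.4611 0.3617 0.118 ] [0.5031 0.224  0.118 ] 0.14394974410435254
shoulders sc [0.4673 0.3561 0.118 ] [0.5036 0.2351 0.118 ] 0.12631054847067025
mid [0.4821 0.2928 0.118 ] yaw of +x 0.29621699071441254
mid [0.4854 0.2956 0.118 ] yaw of +x 0.29158214820411643
```

```bash
cat >> h.py <<'E'
from scipy.spatial.transform import Rotation as Ro
def go(p,yaw=None):
    """shift & turn in tool axes to world p, tool x at yaw, pointing down"""
    s=read_state();R=Ro.from_quat(s['ee_rot'])
    sh=R.inv().apply(np.array(p)-s['tcp_pos'])
    y=yaw if yaw is not None else np.arctan2(R.as_matrix()[1,0],R.as_matrix()[0,0])
    T=np.array([[np.cos(y),np.sin(y),0],[np.sin(y),-np.cos(y),0],[0,0,-1]])
    tv=(R.inv()*Ro.from_matrix(T)).as_rotvec()
    np.set_printoptions(precision=4,suppress=True)
    print('t',s['t'],'pos',s['tcp_pos'],'yaw',np.arctan2(R.as_matrix()[1,0],R.as_matrix()[0,0]),'F',s['force'],'q',s['joint_pos'],'gap',s['finger_gap'])
    print('turn',tv,'shift',sh,'dist',np.linalg.norm(sh))
E
python3 -c "
from h import *
go((.32,-.40,.32),-.6)"
```

```text
t 0.1 pos [ 0.1593 -0.578   0.2397] yaw -1.3020099021033866 F [-0.5658  0.2793  0.2091] q [-1.3874  0.1311  1.4892 -0.      1.523  -0.0854] gap 0.093078593168226
turn [-0.0007  0.0016 -0.702 ] shift [-0.129  -0.2022 -0.0801] dist 0.2528988878402077
```

>>> jog_arm(series=[[[0,0,-0.14,-0.026,-0.04,-0.016,1],[0,0,-0.28,-0.052,-0.08,-0.032,1],[0,0,-0.42,-0.077,-0.12,-0.048,1],[0,0,-0.56,-0.103,-0.16,-0.064,1],[0,0,-0.7,-0.129,-0.2,-0.08,1]]])

```text
t: 0.6
tcp_pos: [0.3179, -0.3997, 0.3198]
ee_rot: [0.956, -0.294, -0.001, -0.001]
force: [1.1, -0.8, 0.8]
finger_gap: 0.0931
```

```bash
python3 -c "
from h import *
go((.42,-.19,.38),.1)"
```

```text
t 0.6 pos [ 0.3179 -0.3997  0.3198] yaw -0.596621084423208 F [ 1.1055 -0.763   0.753 ] q [-0.9997 -0.1301  1.606   0.0007  1.6679 -0.403 ] gap 0.09307919059875347
turn [-0.002   0.0011 -0.6966] shift [-0.0335 -0.2309 -0.0598] dist 0.24083474726942333
```

>>> jog_arm(series=[[[0,0,-0.14,-0.007,-0.046,-0.012,1],[0,0,-0.28,-0.014,-0.092,-0.024,1],[0,0,-0.42,-0.02,-0.139,-0.036,1],[0,0,-0.56,-0.027,-0.185,-0.048,1],[0,0,-0.7,-0.0335,-0.231,-0.06,1]]])

```text
t: 1.1
tcp_pos: [0.4203, -0.1879, 0.3804]
ee_rot: [0.999, 0.054, -0.0, -0.001]
force: [1.0, -0.4, 0.2]
finger_gap: 0.0931
```

```bash
python3 -c "
from h import *
go((.43,.04,.38),.8)"
```

```text
t 1.1 pos [ 0.4203 -0.1879  0.3804] yaw 0.1089728263170163 F [ 1.0213 -0.3944  0.2155] q [-0.5332 -0.2612  1.611   0.0017  1.7936 -0.6418] gap 0.09314066440205332
turn [-0.0024 -0.0004 -0.691 ] shift [ 0.0344 -0.2255  0.0009] dist 0.22815117841832894
```

>>> jog_arm(series=[[[0,0,-0.14,0.007,-0.045,0,1],[0,0,-0.28,0.014,-0.09,0,1],[0,0,-0.42,0.021,-0.135,0,1],[0,0,-0.56,0.028,-0.18,0,1],[0,0,-0.7,0.0345,-0.2255,0,1]]])

```text
t: 1.6
tcp_pos: [0.4296, 0.0418, 0.3807]
ee_rot: [0.918, 0.396, 0.0, -0.001]
force: [0.2, -0.7, -0.0]
finger_gap: 0.0927
```

```bash
python3 -c "
from h import *
go((.475,.255,.33),1.5)"
```

```text
t 1.6 pos [0.4296 0.0418 0.3807] yaw 0.8145729943078186 F [ 0.1528 -0.7236 -0.0172] q [-0.0239 -0.3413  1.6748  0.0023  1.809  -0.8379] gap 0.0926548703167554
turn [-0.0017 -0.0017 -0.6854] shift [ 0.1862 -0.1132  0.0511] dist 0.22382615188590896
```

>>> jog_arm(series=[[[0,0,-0.14,0.037,-0.0226,0.01,1],[0,0,-0.28,0.074,-0.045,0.02,1],[0,0,-0.42,0.112,-0.068,0.03,1],[0,0,-0.56,0.149,-0.09,0.04,1],[0,0,-0.69,0.186,-0.113,0.05,1]]])

```text
t: 2.1
tcp_pos: [0.4749, 0.2566, 0.3303]
ee_rot: [0.728, 0.685, 0.0, -0.001]
force: [0.9, -0.5, 0.6]
finger_gap: 0.0931
```

```bash
python3 -c "
from h import *
go((.483,.2955,.29),1.858)"
```

```text
t 2.1 pos [0.4749 0.2566 0.3303] yaw 1.5105779760050302 F [ 0.8905 -0.4948  0.643 ] q [ 0.3989 -0.0527  1.5144  0.0022  1.6803 -1.1114] gap 0.09307476291976821
turn [-0.001  -0.002  -0.3474] shift [0.0393 0.0058 0.0403] dist 0.056603939969732515
```

>>> jog_arm(series=[[[0,-0.001,-0.115,0.013,0.002,0.013,1],[0,-0.002,-0.23,0.026,0.004,0.027,1],[0,-0.002,-0.347,0.0393,0.006,0.04,1],[0,-0.002,-0.347,0.0393,0.006,0.04,1],[0,-0.002,-0.347,0.0393,0.006,0.04,1]]])

```text
t: 2.6
tcp_pos: [0.4828, 0.2952, 0.29]
ee_rot: [0.6, 0.8, -0.001, -0.001]
force: [-0.1, 0.2, 0.6]
finger_gap: 0.0929
```

```bash
python3 -c "
from h import *
go((.483,.2955,.29),1.858)
p,d=grab_frame('wrist');cv2.imwrite('pics/w1.png',p);np.save('pics/w1.npy',d)
p,d=grab_frame('scene');cv2.imwrite('pics/s1.png',p)
"
```

```text
t 2.6 pos [0.4828 0.2952 0.29  ] yaw 1.854621851483688 F [-0.0523  0.1617  0.5547] q [ 0.4581  0.0249  1.51    0.0002  1.6092 -1.3965] gap 0.09292409416463898
turn [-0.0024  0.0002 -0.0034] shift [ 0.0002  0.0003 -0.    ] dist 0.0003635699169205992
```

View pics/w1.png

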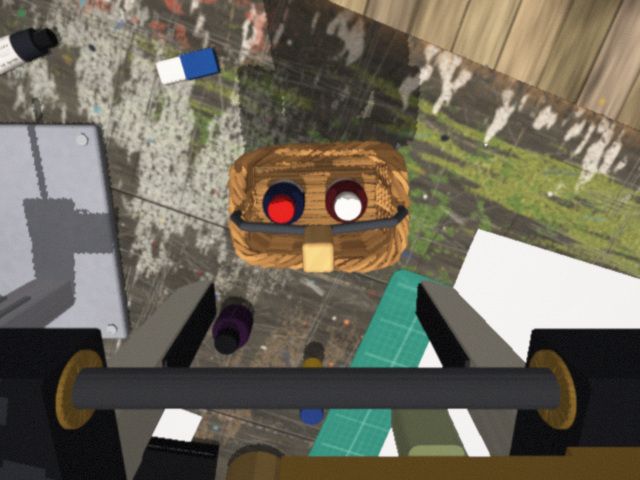

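View pics/s1.png

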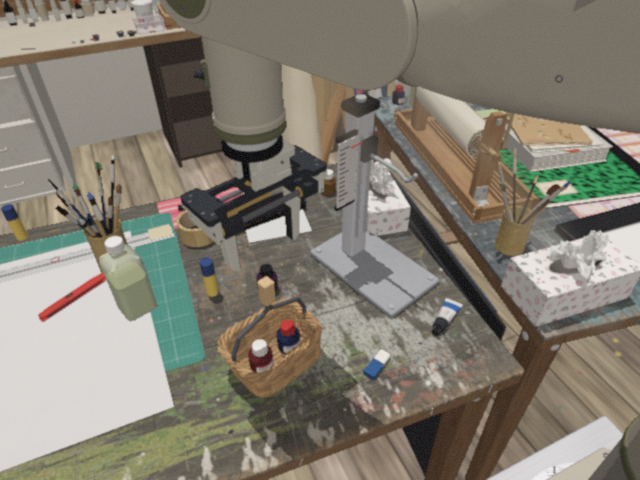

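The wrist view shows the handle level, from (236,215) to (405,213), so the yaw is right. The grip top is near (318,257), centred between the jaws. The scene view shows the gripper's long side along the jaws, clear of everything.

```bash
python3 -c "
from h import *
p=cv2.imread('pics/w1.png');crop(p,220,130,200,150,4,'pics/w1c.png')
s=read_state();R=Ro.from_quat(s['ee_rot']).as_matrix();c=camera_params('wrist');T=c['tool_from_camera']
def w(u,v,h):
    r=R@T[:3,:3]@np.array([(u-c['cx'])/c['fx'],(v-c['cy'])/c['fy'],1]);o=R@T[:3,3]+s['tcp_pos'];return o+r*(h-o[2])/r[2]
print(w(318,257,.2035), w(236,213,.118),w(405,211,.118))
"
```

```text
[0.48682388 0.29748447 0.2035    ] [0.49791609 0.2305114  0.118     ] [0.45721408 0.36428366 0.118     ]
```

View pics/w1c.png

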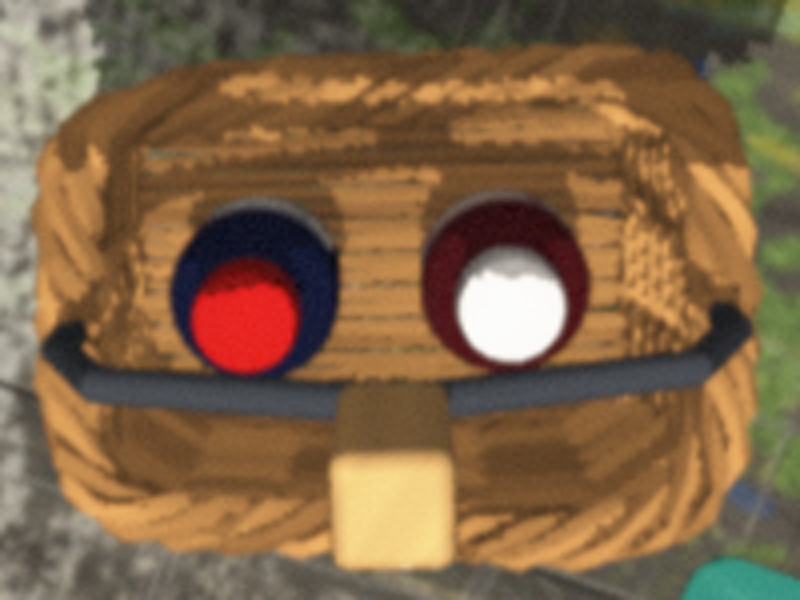

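```bash
python3 -c "
from h import *
go((.4845,.2965,.185),1.87)
"
```

```text
t 2.7 pos [0.4834 0.295  0.2913] yaw 1.854463230715484 F [0.0594 0.2446 0.763 ] q [ 0.4573  0.0234  1.5091  0.0002  1.6091 -1.3972] gap 0.09295778400385182
turn [ 0.     -0.0002 -0.0155] shift [0.0011 0.0015 0.1063] dist 0.10630582263140208
```

>>> jog_arm(series=[[[0,0,-0.015,0.001,0.001,0.025,1],[0,0,-0.015,0.001,0.001,0.05,1],[0,0,-0.015,0.001,0.001,0.075,1],[0,0,-0.015,0.001,0.001,0.095,1],[0,0,-0.015,0.001,0.001,0.106,1]]])

```text
t: 3.2
tcp_pos: [0.4838, 0.2954, 0.1843]
ee_rot: [0.595, 0.804, -0.0, -0.0]
force: [-0.3, -0.4, -0.2]
finger_gap: 0.0932
```

```bash
python3 -c "
from h import *
go((.4845,.2965,.185),1.87)
p,d=grab_frame('wrist');cv2.imwrite('pics/w2.png',p)
p,d=grab_frame('scene');crop(p,180,150,160,240,2.5,'pics/s2.png')
"
```

```text
t 3.2 pos [0.4838 0.2954 0.1843] yaw 1.8669374371708232 F [-0.2511 -0.3643 -0.1719] q [ 0.4576  0.0749  1.651   0.0001  1.4166 -1.4093] gap 0.09320367938984336
turn [-0.001   0.0001 -0.0031] shift [ 0.0009  0.001  -0.0007] dist 0.0014902259734834637
```

View pics/w2.png

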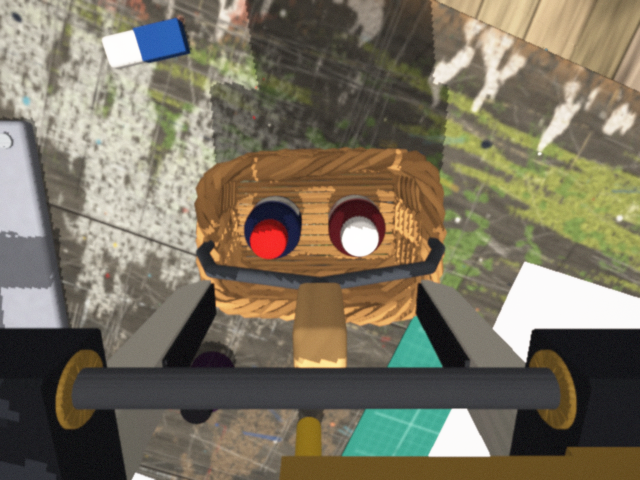

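View pics/s2.png

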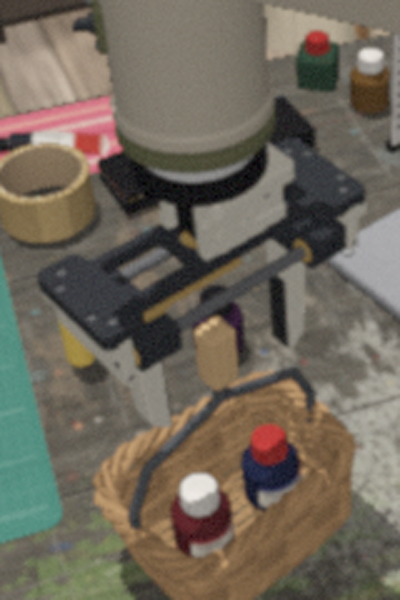

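```bash
python3 -c "
from h import *
c=camera_params('wrist');T=np.linalg.inv(c['tool_from_camera'])
for P in [(-.01,-.01,.0255),(.01,-.01,.0255),(0,-.01,-.0195),(0,0,.048),(0,-.0075,.022),(0,.0075,.022)]:
    q=T@np.array([*P,1]);print(P,c['fx']*q[0]/q[2]+c['cx'],c['fy']*q[1]/q[2]+c['cy'])
p=cv2.imread('pics/w2.png');crop(p,240,240,160,140,5,'pics/w2c.png')
"
```

```text
(-0.01, -0.01, 0.0255) 294.2258435396497 273.9047043526514
(0.01, -0.01, 0.0255) 337.4004722810359 273.8906908390094
(0, -0.01, -0.0195) 315.85655199788306 322.0585381131523
(0, 0, 0.048) 315.8031696905812 275.4124026808923
(0, -0.0075, 0.022) 315.8168857221654 281.8953108827359
(0, 0.0075, 0.022) 315.82542264489996 311.58013912475656
```

View pics/w2c.png

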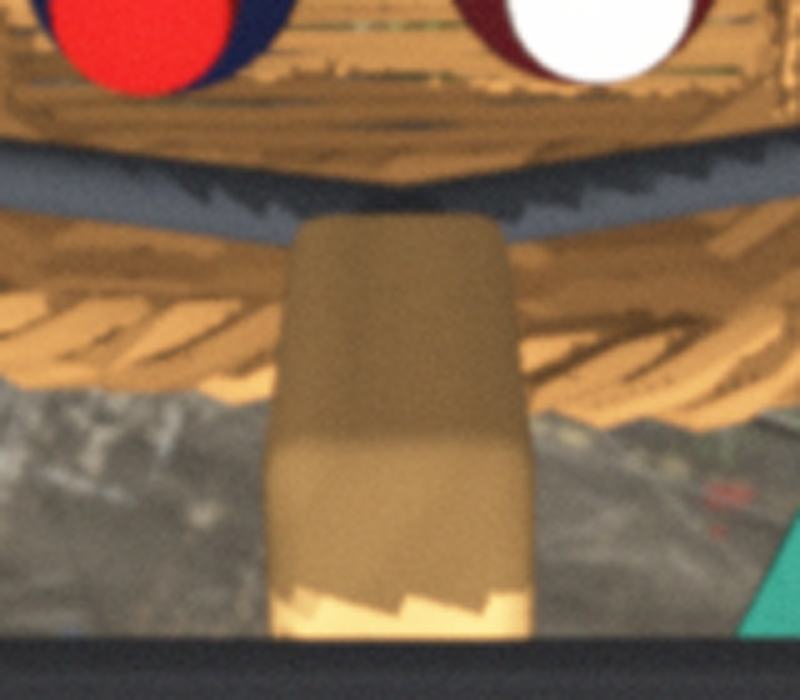

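>>> jog_arm(series=[[[0,0,0,0.002,0.003,0,1],[0,0,0,0.002,0.003,0,0.5],[0,0,0,0.002,0.003,0,0.3],[0,0,0,0.002,0.003,0,0.15],[0,0,0,0.002,0.003,0,0]]])

```text
t: 3.8
tcp_pos: [0.486, 0.2984, 0.1848]
ee_rot: [0.595, 0.804, -0.001, -0.0]
force: [-0.1, 0.3, -0.4]
finger_gap: 0.0656
```

>>> jog_arm(series=[[[0,0,0,0,0,0,0],[0,0,0,0,0,0,0],[0,0,0,0,0,0,0],[0,0,0,0,0,0,0],[0,0,0,0,0,0,0]]])

```text
t: 4.3
tcp_pos: [0.486, 0.2984, 0.1847]
ee_rot: [0.595, 0.804, -0.001, -0.0]
force: [0.6, 0.6, 0.0]
finger_gap: 0.0255
```

```bash
python3 -c "
from h import *
go((.4845,.2965,.225),1.87)
p,d=grab_frame('wrist');cv2.imwrite('pics/w3.png',p)
"
```

```text
t 4.3 pos [0.486  0.2984 0.1847] yaw 1.8678044153813258 F [0.644  0.5935 0.0457] q [ 0.4606  0.0842  1.6405  0.0002  1.4183 -1.4072] gap 0.025488595152992295
turn [-0.0014  0.0001 -0.0022] shift [-0.0014 -0.002  -0.0403] dist 0.04033527676637713
```

View pics/w3.png

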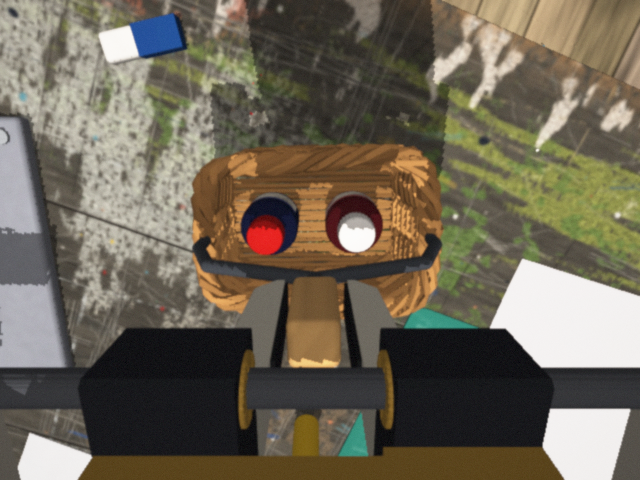

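The view shows the grip centred between the jaws (u≈315), which are nearly closed. I'll keep closing.

>>> jog_arm(series=[[[0,0,0,0,0,0,0],[0,0,0,0,0,0,0],[0,0,0,0,0,0,0],[0,0,0,0,0,0,0],[0,0,0,0,0,0,0]]])

```text
t: 4.85
tcp_pos: [0.486, 0.2984, 0.1848]
ee_rot: [0.595, 0.804, -0.001, -0.0]
force: [-0.7, -1.1, 1.1]
finger_gap: 0.0199
```

>>> jog_arm(series=[[[0,0,0,0,0,-0.003,0],[0,0,0,0,0,-0.008,0],[0,0,0,0,0,-0.014,0],[0,0,0,0,0,-0.02,0],[0,0,0,0,0,-0.025,0]]])

```text
t: 5.35
tcp_pos: [0.4861, 0.2984, 0.2104]
ee_rot: [0.595, 0.804, -0.0, -0.0]
force: [-0.0, -1.2, -8.4]
finger_gap: 0.0198
```

```bash
python3 -c "
from h import *
go((.44,.15,.345),1.87)
p,d=grab_frame('wrist');cv2.imwrite('pics/w4.png',p)
p,d=grab_frame('scene');crop(p,180,150,160,240,2.5,'pics/s4.png')
"
```

```text
t 5.35 pos [0.4861 0.2984 0.2104] yaw 1.867793652339334 F [-0.0326 -1.1722 -8.3805] q [ 0.4606  0.0674  1.6107  0.0001  1.4645 -1.4072] gap 0.019785703019894914
turn [-0.0011  0.     -0.0022] shift [-0.1284 -0.0877 -0.1345] dist 0.20562260145302402
```

View pics/w4.png

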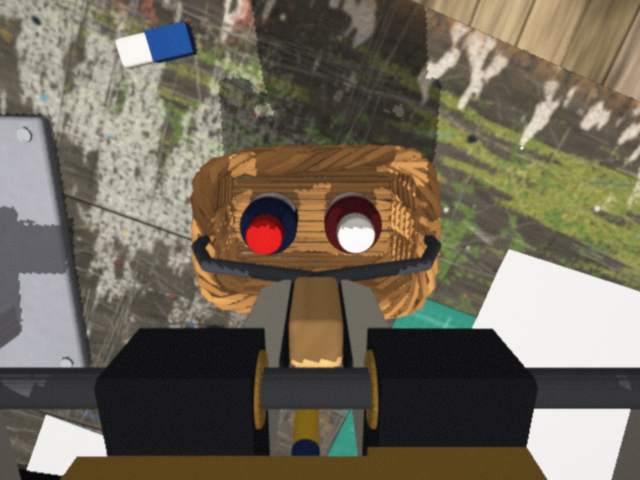

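View pics/s4.png

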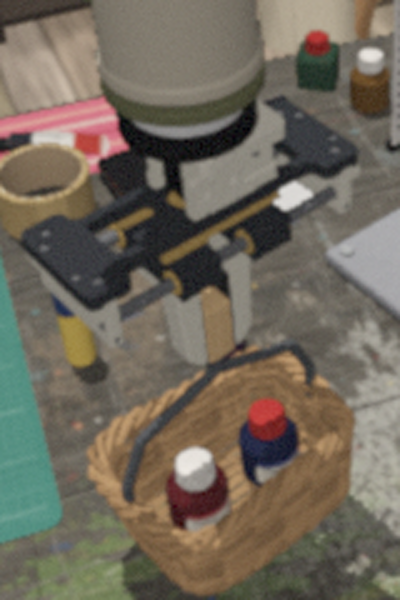

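Both wrist and scene views show the basket lifted level with both bottles upright, and about 8.5 N on the wrist. I'll continue up.

>>> jog_arm(series=[[[0,0,0,0,0,-0.012,0],[0,0,0,0,0,-0.03,0],[0,0,0,0,0,-0.05,0],[0,0,0,0,0,-0.068,0],[0,0,0,0,0,-0.08,0]]])

```text
t: 5.95
tcp_pos: [0.4871, 0.2989, 0.2936]
ee_rot: [0.595, 0.804, 0.001, 0.001]
force: [1.4, 0.3, -8.8]
finger_gap: 0.02
```

```bash
python3 -c "
from h import *
go((.44,.2,.348),1.855)
"
```

```text
t 5.95 pos [0.4871 0.2989 0.2936] yaw 1.8677650371912722 F [ 1.3892  0.2963 -8.7934] q [ 0.4606  0.0339  1.4942  0.0002  1.6103 -1.4072] gap 0.020031638114760497
turn [ 0.0031 -0.0007  0.0128] shift [-0.0808 -0.0738 -0.0547] dist 0.12227237149906757
```

>>> jog_arm(series=[[[0,0,0.002,-0.008,-0.008,-0.006,0],[0,0,0.005,-0.024,-0.022,-0.016,0],[0,0,0.009,-0.044,-0.04,-0.03,0],[0,0,0.013,-0.063,-0.058,-0.043,0],[0,0,0.015,-0.081,-0.074,-0.055,0]]])

```text
t: 6.45
tcp_pos: [0.4386, 0.1981, 0.3485]
ee_rot: [0.601, 0.799, 0.001, 0.001]
force: [0.6, -0.5, -7.9]
finger_gap: 0.0199
```

```bash
python3 -c "
from h import *
go((.43,.07,.348),1.85)
"
```

```text
t 6.45 pos [0.4386 0.1981 0.3485] yaw 1.8524648499180159 F [ 0.6399 -0.5006 -7.8971] q [ 0.3175 -0.2142  1.629   0.0002  1.7247 -1.5349] gap 0.019920210690848934
turn [ 0.0021 -0.0003  0.0025] shift [-0.1207 -0.0439  0.0003] dist 0.1284087676200261
```

>>> jog_arm(series=[[[0,0,0,-0.016,-0.006,0,0],[0,0,0,-0.04,-0.015,0,0],[0,0,0,-0.07,-0.026,0,0],[0,0,0,-0.1,-0.036,0,0],[0,0,0,-0.12,-0.044,0,0]]])

```text
t: 6.95
tcp_pos: [0.4287, 0.0684, 0.348]
ee_rot: [0.601, 0.799, 0.0, 0.001]
force: [-0.3, 0.1, -8.2]
finger_gap: 0.02
```

```bash
python3 -c "
from h import *
go((.438,-.034,.348),1.85)
"
```

```text
t 6.95 pos [0.4287 0.0684 0.348 ] yaw 1.8513494605705887 F [-0.3097  0.1235 -8.2339] q [ 0.0402 -0.3452  1.7368 -0.0001  1.7486 -1.8112] gap 0.0200407125942361
turn [0.0013 0.0005 0.0013] shift [-0.101  -0.0194 -0.    ] dist 0.10284488905166486
```

>>> jog_arm(series=[[[0,0,0,-0.022,-0.004,0,0],[0,0,0,-0.05,-0.01,0,0],[0,0,0,-0.078,-0.015,0,0],[0,0,0,-0.094,-0.018,0,0],[0,0,0,-0.101,-0.0194,0,0]]])

```text
t: 7.45
tcp_pos: [0.4372, -0.0357, 0.3476]
ee_rot: [0.602, 0.798, -0.0, 0.0]
force: [-0.1, -0.1, -7.7]
finger_gap: 0.0198
```

```bash
python3 -c "
from h import *
for n in ('scene','top','wrist'):
    p,d=grab_frame(n);cv2.imwrite('pics/%s5.png'%n,p);np.save('pics/%s5.npy'%n,d)
go((.438,-.034,.348),1.85)
"
```

```text
t 7.6 pos [ 0.4376 -0.0339  0.3478] yaw 1.850495482711764 F [ 1.2607 -0.1781 -7.8772] q [-0.1947 -0.3312  1.7262  0.0007  1.7458 -2.0451] gap 0.0195494007366037
turn [ 0.001  -0.0002  0.0005] shift [-0.0002  0.0003 -0.0002] dist 0.00046215491358949094
```

View pics/scene5.png

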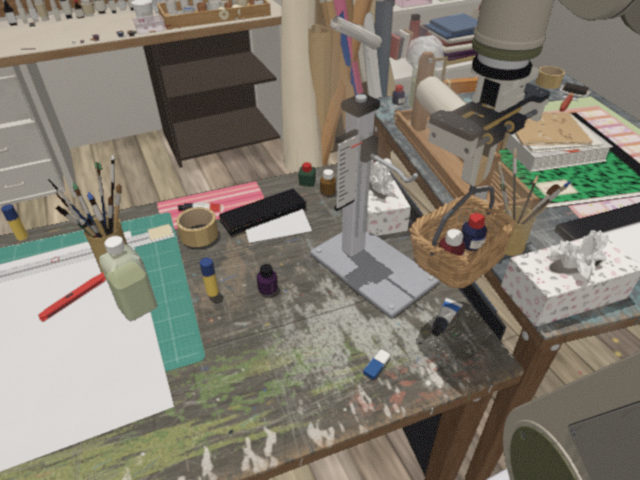

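View pics/top5.png

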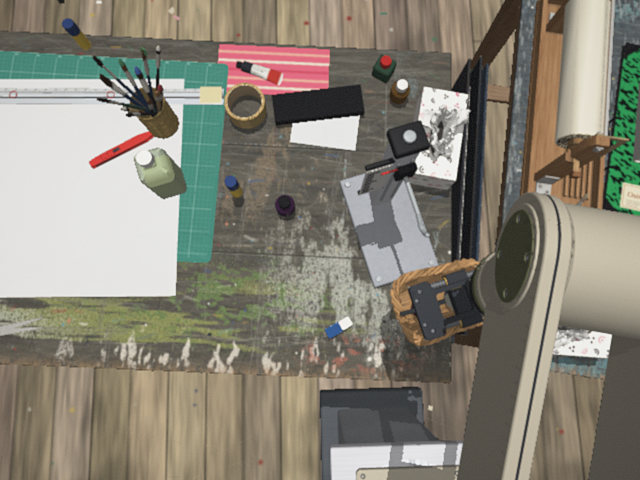

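View pics/wrist5.png

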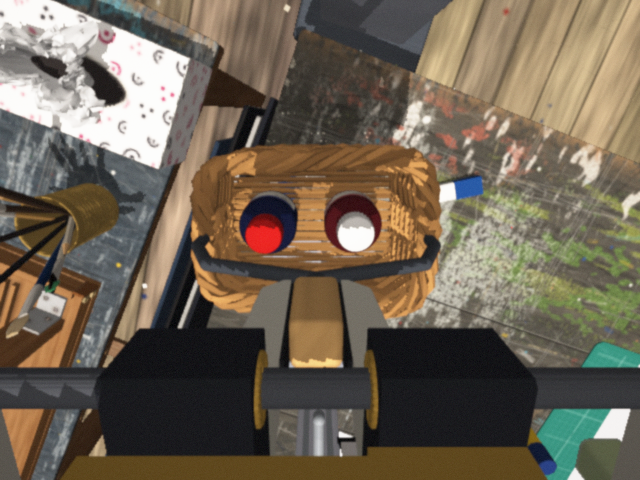

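Scene view: the basket hangs level at (463,240) with its eye to the right of the hook tip at (416,176). Wrist view: the hook is straight ahead at (318,430), in line with the grip at (315,320). Now I'll measure the hook relative to the tool.

```bash
python3 -c "
from h import *
p=cv2.imread('pics/wrist5.png');crop(p,270,390,100,70,8,'pics/w5c.png')
p=cv2.imread('pics/scene5.png');crop(p,370,130,150,150,4,'pics/s5c.png')
s=read_state();R=Ro.from_quat(s['ee_rot']).as_matrix();x=s['tcp_pos']
print(x)
# predicted eye point in scene
for z in (-.0487+.004,): print('eye px',proj('scene',x+np.array([0,0,z])))
"
```

```text
[ 0.43760739 -0.03387475  0.34779081]
eye px [468.75452411 192.30410132]
```

View pics/w5c.png

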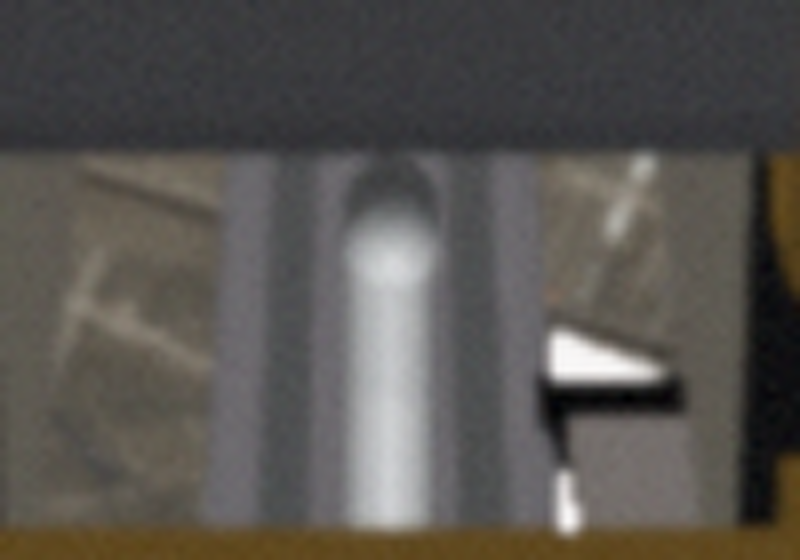

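View pics/s5c.png

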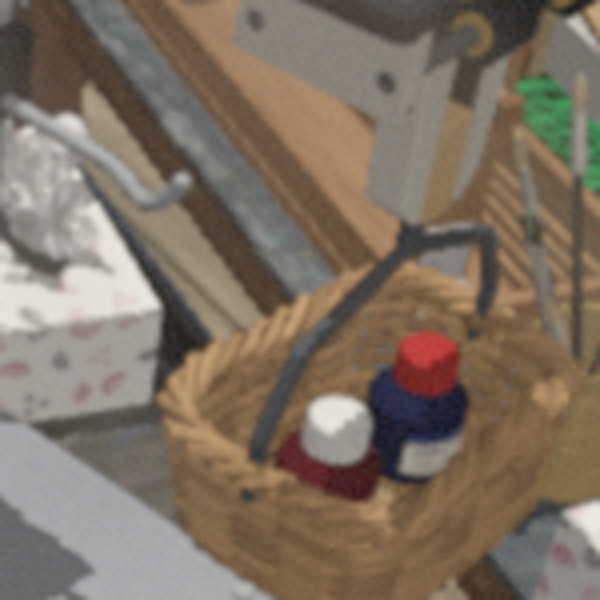

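```bash
python3 -c "
from h import *
p=cv2.imread('pics/wrist5.png');crop(p,250,240,130,140,5,'pics/w5d.png')
c=camera_params('wrist');T=c['tool_from_camera'];z0=.3478
def w(u,v,zt):
    r=T[:3,:3]@np.array([(u-c['cx'])/c['fx'],(v-c['cy'])/c['fy'],1]);o=T[:3,3];return o+r*(zt-o[2])/r[2]
for v in (412,416,420): print(w(319,v,z0-.285))
print(w(318.7,455,z0-.277))
"
```

```text
[0.0020133  0.09913968 0.0628    ]
[0.00201956 0.10220074 0.0628    ]
[0.00202586 0.10528333 0.0628    ]
[0.00195953 0.14141736 0.0708    ]
```

View pics/w5d.png

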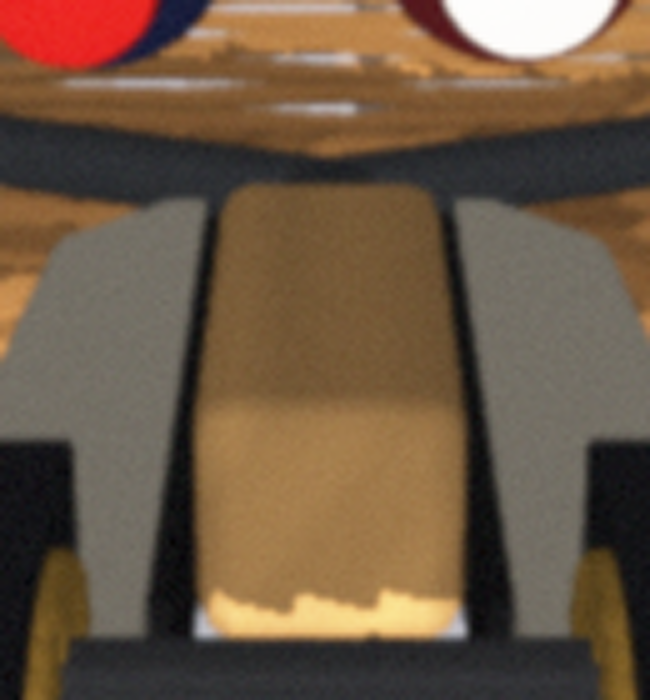

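>>> jog_arm(series=[[[0,0,0,0.0005,0.008,0,0],[0,0,0,0.001,0.022,0,0],[0,0,0,0.0015,0.04,0,0],[0,0,0,0.002,0.055,0,0],[0,0,0,0.002,0.065,0,0]]])

```text
t: 8.1
tcp_pos: [0.5006, -0.0124, 0.3475]
ee_rot: [0.601, 0.799, 0.001, -0.0]
force: [-0.6, 0.3, -9.2]
finger_gap: 0.02
```

```bash
python3 -c "
from h import *
for n in ('scene','wrist'):
    p,d=grab_frame(n);cv2.imwrite('pics/%s6.png'%n,p)
    if n=='scene': crop(p,350,100,160,150,4,'pics/s6c.png')
go((.4376+.961*.126-.278*.002,-.0339+.277*.126+.961*.002,.348),1.85)
"
```

```text
t 8.2 pos [ 0.5003 -0.0128  0.3473] yaw 1.8523300241446836 F [ 0.9018  0.458  -8.1054] q [-0.1288 -0.1595  1.583   0.0009  1.718  -1.9809] gap 0.019696720220292948
turn [ 0.0004 -0.0008  0.0023] shift [-0.0009  0.0599 -0.0006] dist 0.059917134101343424
```

View pics/s6c.png

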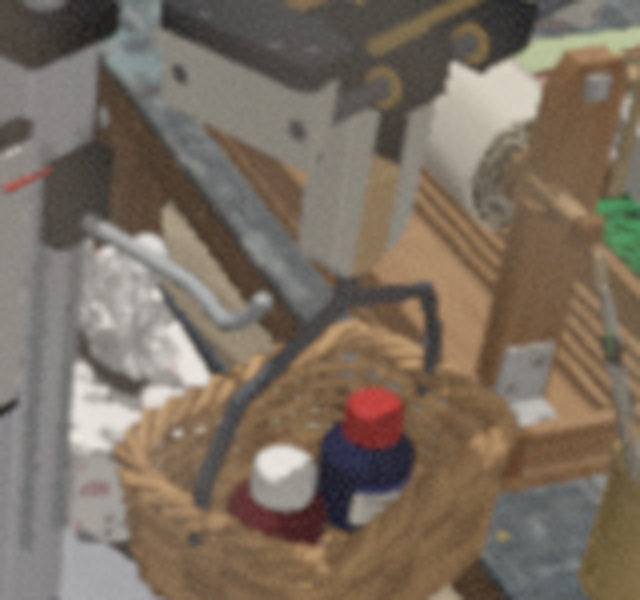

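View pics/wrist6.png

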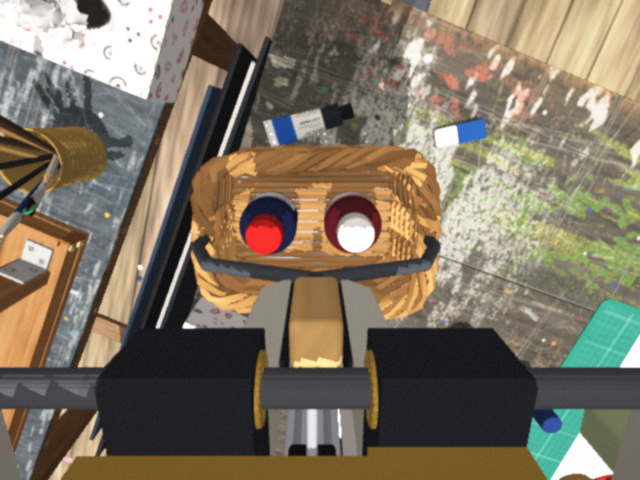

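```bash
python3 -c "
from h import *
p=cv2.imread('pics/wrist6.png');crop(p,270,390,100,70,8,'pics/w6c.png')"
```

```text
(no output)
```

View pics/w6c.png

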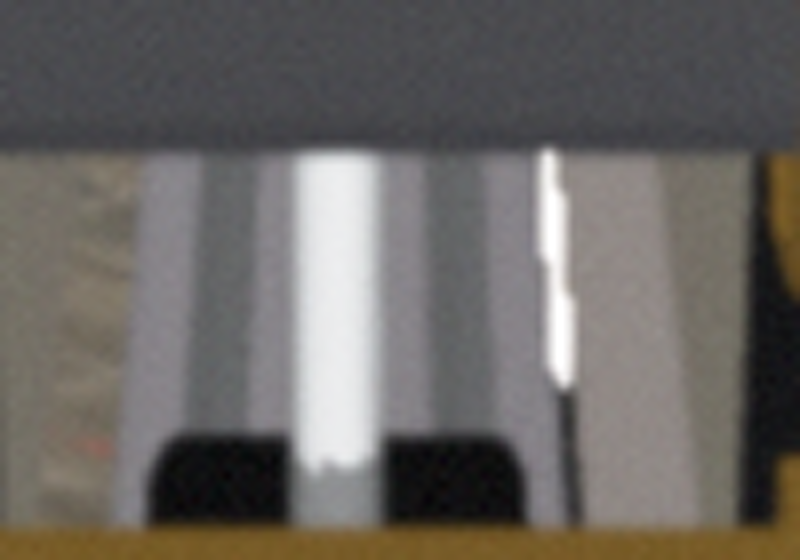

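Wrist crop: the hook and carriage are centred at u≈312, so the tool has to go about 2.3 mm in −x. Scene view: eye at (436,172), above and outside the hook tip at (415,175).

>>> jog_arm(series=[[[0,0,0,-0.0008,0.006,0,0],[0,0,0,-0.0016,0.02,0,0],[0,0,0,-0.0023,0.038,0,0],[0,0,0,-0.0023,0.052,0,0],[0,0,0,-0.0023,0.06,0,0]]])

```text
t: 8.7
tcp_pos: [0.5592, 0.0019, 0.3472]
ee_rot: [0.601, 0.799, 0.0, -0.0]
force: [0.1, 0.3, -7.3]
finger_gap: 0.0197
```

```bash
python3 -c "
from h import *
for n in ('scene','wrist','top'):
    p,d=grab_frame(n);cv2.imwrite('pics/%s7.png'%n,p)
    if n=='scene': crop(p,350,100,120,120,6,'pics/s7c.png')
    if n=='wrist': crop(p,270,390,100,70,8,'pics/w7c.png')
go((.5587,.0027,.348),1.85)
"
```

```text
t 8.85 pos [0.5584 0.0017 0.3471] yaw 1.8525743668049148 F [ 0.8022  0.9863 -7.5874] q [-0.0893 -0.0007  1.433   0.0008  1.7101 -1.9418] gap 0.01999853865406155
turn [-0.0005 -0.001   0.0026] shift [ 0.0009  0.0006 -0.0009] dist 0.001383753971498018
```

View pics/s7c.png

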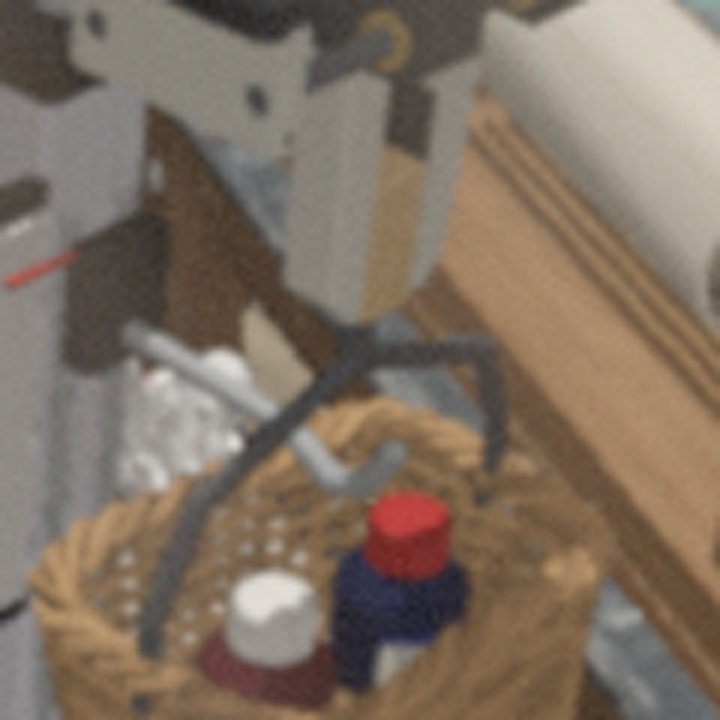

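View pics/w7c.png

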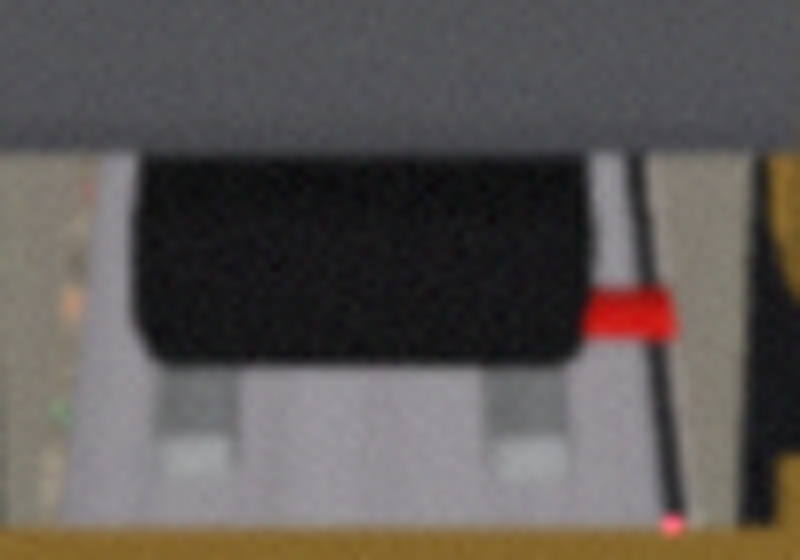

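View pics/top7.png

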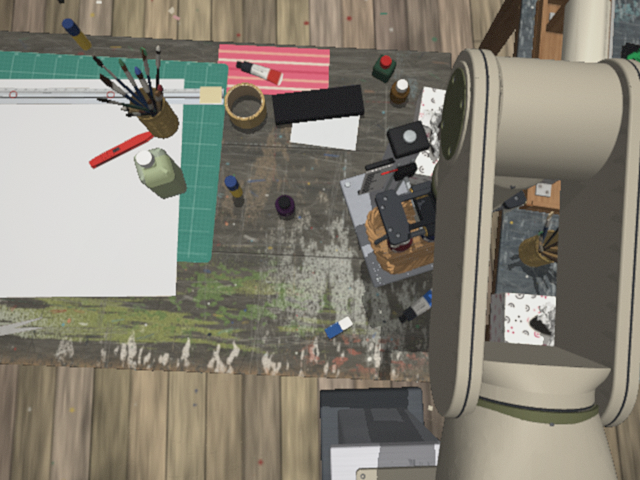

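```bash
python3 -c "
from h import *
X=np.array([.5587,.0022,.299])
e=proj('scene',X);print(e)
for h in (.02,.03,.04): print(h,proj('scene',X-[0,0,h])-e)
d=np.array([.961,.277,0]);print('per 10mm fwd',proj('scene',X+.01*d)-e)
print('per 10mm left',proj('scene',X+.01*np.array([-.277,.961,0]))-e)
"
```

```text
[406.96220863 162.23885406]
0.02 [-1.27364063  9.83698132]
0.03 [-1.89598504 14.64366708]
0.04 [-2.50896914 19.37805836]
per 10mm fwd [-4.3859395  -2.33996218]
per 10mm left [-3.90280656  2.1002744 ]
```

Scene crop: the eye underside is at about (410,160) and the seat at (407.5,178). That puts the eye about 37 mm directly above the seat. The wrist crop has the carriage centred at u=315.6, so the lateral alignment is right. I'll lower at 15–20 mm/s.

>>> jog_arm(series=[[[0,0,0,0,0,0.001,0],[0,0,0,0,0,0.003,0],[0,0,0,0,0,0.005,0],[0,0,0,0,0,0.007,0],[0,0,0,0,0,0.009,0]]])

```text
t: 9.35
tcp_pos: [0.5582, 0.0016, 0.3379]
ee_rot: [0.601, 0.799, 0.0, -0.001]
force: [0.3, -0.0, -8.3]
finger_gap: 0.0198
```

>>> jog_arm(series=[[[0,0,0,0,0,0.0015,0],[0,0,0,0,0,0.0035,0],[0,0,0,0,0,0.0055,0],[0,0,0,0,0,0.0075,0],[0,0,0,0,0,0.009,0]]])

```text
t: 9.85
tcp_pos: [0.5582, 0.0016, 0.3287]
ee_rot: [0.601, 0.799, 0.0, -0.001]
force: [-0.1, -0.7, -8.2]
finger_gap: 0.0201
```

>>> jog_arm(series=[[[0,0,0,0,0,0.0015,0],[0,0,0,0,0,0.003,0],[0,0,0,0,0,0.0045,0],[0,0,0,0,0,0.006,0],[0,0,0,0,0,0.007,0]]])

```text
t: 10.35
tcp_pos: [0.5582, 0.0016, 0.3215]
ee_rot: [0.601, 0.799, 0.0, -0.001]
force: [0.0, 0.3, -8.3]
finger_gap: 0.0201
```

```bash
python3 -c "
from h import *
F=[]
for n in ('scene','wrist','scene'):
    p,d=grab_frame(n);cv2.imwrite('pics/%s8.png'%n,p);F.append(read_state()['force'][2])
    if n=='scene': crop(p,350,100,120,120,6,'pics/s8c.png')
    if n=='wrist': crop(p,250,240,140,230,3,'pics/w8c.png')
print(F)
go((.5587,.0022,.320),1.85)
"
```

```text
[np.float64(-8.02608417576888), np.float64(-9.598005006462277), np.float64(-8.704773521535813)]
t 10.5 pos [0.5582 0.0016 0.3216] yaw 1.8524749223225014 F [-0.4862  0.2237 -8.7048] q [-0.0894 -0.0014  1.4795  0.0008  1.6646 -1.9418] gap 0.019834859946144735
turn [-0.0008 -0.0012  0.0025] shift [0.0004 0.0007 0.0016] dist 0.001790636922331453
```

View pics/s8c.png

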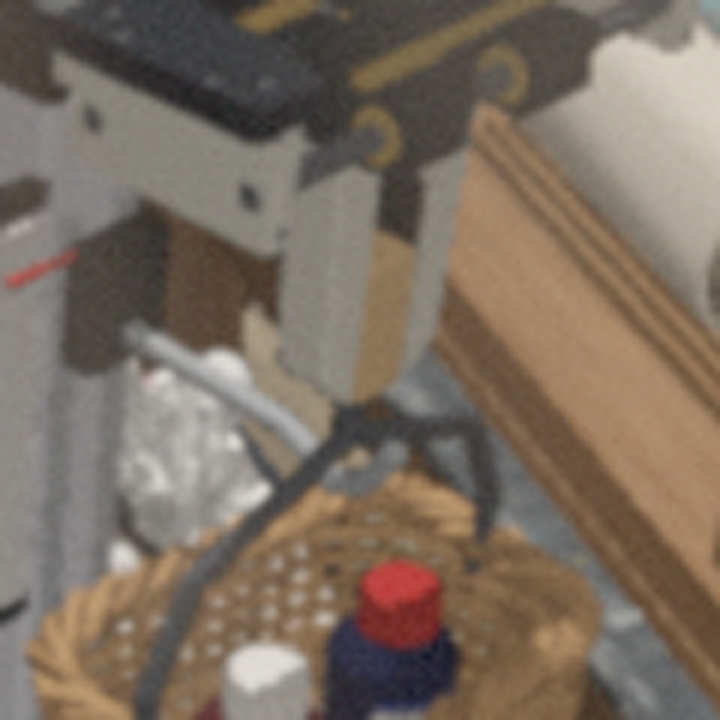

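View pics/w8c.png

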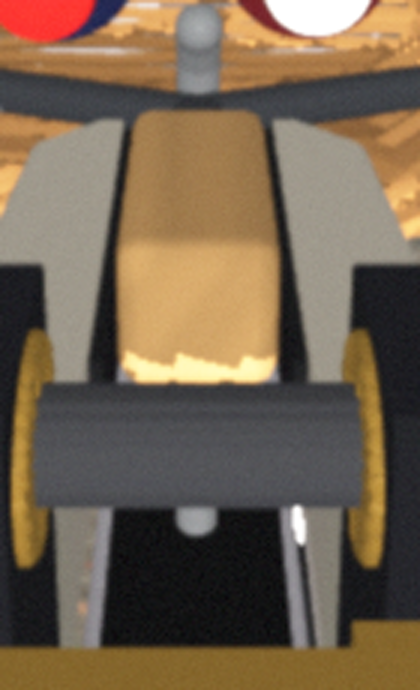

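Wrist crop: the hook tip at (198,30) in the crop is right behind the wire and centred on the grip, so the eye is inside the hook. I'll continue lowering.

>>> jog_arm(series=[[[0,0,0,0,0,0.0015,0],[0,0,0,0,0,0.003,0],[0,0,0,0,0,0.0045,0],[0,0,0,0,0,0.006,0],[0,0,0,0,0,0.0075,0]]])

```text
t: 11.0
tcp_pos: [0.5582, 0.0017, 0.3141]
ee_rot: [0.601, 0.799, 0.0, -0.001]
force: [-0.2, 0.2, -6.4]
finger_gap: 0.0199
```

>>> jog_arm(series=[[[0,0,0,0,0,0.0015,0],[0,0,0,0,0,0.003,0],[0,0,0,0,0,0.0045,0],[0,0,0,0,0,0.006,0],[0,0,0,0,0,0.0075,0]]])

```text
t: 11.5
tcp_pos: [0.5582, 0.0017, 0.3066]
ee_rot: [0.601, 0.799, 0.0, -0.001]
force: [0.8, 0.2, -6.3]
finger_gap: 0.0197
```

```bash
python3 -c "
from h import *
F=[]
for n in ('scene','wrist','scene','wrist'):
    p,d=grab_frame(n);cv2.imwrite('pics/%s9.png'%n,p);F.append(read_state()['force'])
    if n=='scene': crop(p,330,100,120,120,6,'pics/s9c.png')
    if n=='wrist': crop(p,250,240,140,230,3,'pics/w9c.png')
print(np.array(F))
go((.5587,.0022,.320),1.85)
"
```

```text
[[ 6.98192922e-01  1.46827932e-01 -6.08760155e+00]
 [ 7.61374518e-01 -5.20235572e-03 -5.20732973e+00]
 [-5.17823749e-01  3.65349443e-01 -5.49582696e+00]
 [ 6.29795351e-01  6.03358128e-01 -5.97331577e+00]]
t 11.7 pos [0.5582 0.0017 0.3066] yaw 1.8525073393296478 F [ 0.6298  0.6034 -5.9733] q [-0.0894 -0.0002  1.5053  0.0008  1.6375 -1.9418] gap 0.01987446925422845
turn [-0.0006 -0.0011  0.0025] shift [ 0.0004  0.0006 -0.0134] dist 0.01341337923899358
```

View pics/s9c.png

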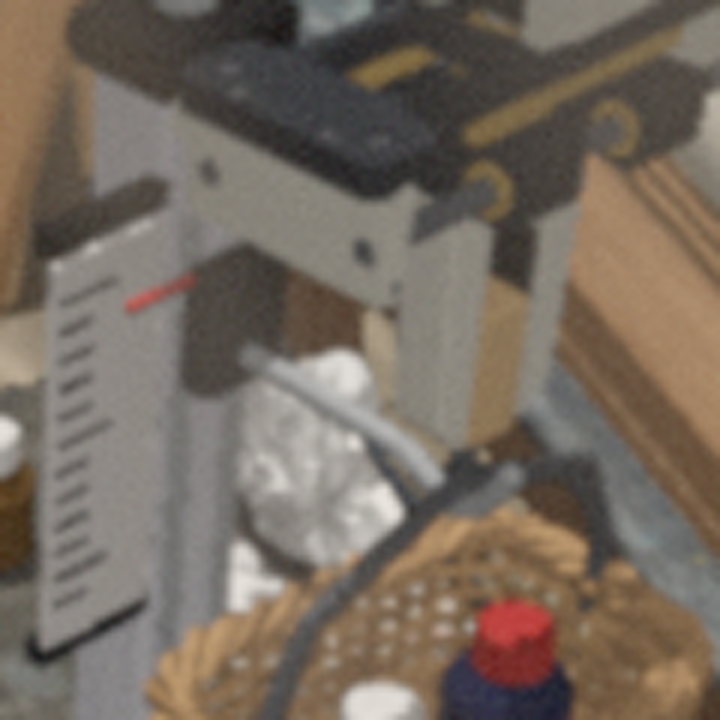

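View pics/w9c.png

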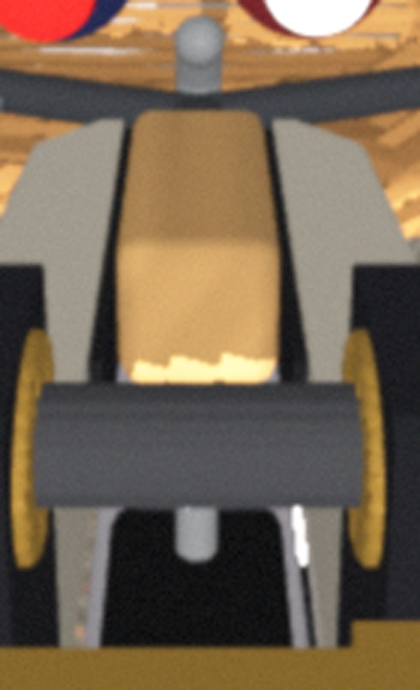

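The hook now carries part of the load, since the pointer has moved and the wrist force dropped to about −5.8 N. The expected equilibrium is about 72 mm lower. I'll continue at 15 mm/s.

>>> jog_arm(series=[[[0,0,0,0,0,0.0015,0],[0,0,0,0,0,0.003,0],[0,0,0,0,0,0.0045,0],[0,0,0,0,0,0.006,0],[0,0,0,0,0,0.0075,0]]])

```text
t: 12.2
tcp_pos: [0.5583, 0.0017, 0.299]
ee_rot: [0.601, 0.799, 0.0, -0.001]
force: [0.2, -0.2, -5.2]
finger_gap: 0.0197
```

>>> jog_arm(series=[[[0,0,0,0,0,0.0018,0],[0,0,0,0,0,0.0036,0],[0,0,0,0,0,0.0054,0],[0,0,0,0,0,0.0072,0],[0,0,0,0,0,0.009,0]]])

```text
t: 12.7
tcp_pos: [0.5583, 0.0017, 0.29]
ee_rot: [0.601, 0.799, 0.0, -0.0]
force: [-0.5, 0.4, -4.6]
finger_gap: 0.0198
```

>>> jog_arm(series=[[[0,0,0,0,0,0.0018,0],[0,0,0,0,0,0.0036,0],[0,0,0,0,0,0.0054,0],[0,0,0,0,0,0.0072,0],[0,0,0,0,0,0.009,0]]])

```text
t: 13.2
tcp_pos: [0.5583, 0.0017, 0.2809]
ee_rot: [0.601, 0.799, 0.0, -0.0]
force: [-0.6, 0.0, -3.6]
finger_gap: 0.0197
```

```bash
python3 -c "
from h import *
F=[]
for n in ('scene','wrist','scene','wrist'):
    p,d=grab_frame(n);cv2.imwrite('pics/%s10.png'%n,p);F.append(read_state()['force'])
    if n=='scene': crop(p,330,100,120,120,6,'pics/s10c.png')
    if n=='wrist': crop(p,250,240,140,230,3,'pics/w10c.png')
print(np.array(F))
go((.5587,.0022,.2345),1.85)
"
```

```text
[[ 0.52524338 -0.11385894 -3.86849366]
 [ 0.28586035  0.11640095 -3.33204005]
 [-0.2545559   0.54249375 -3.31425782]
 [-0.12801888 -0.25140002 -3.57034434]]
t 13.4 pos [0.5583 0.0017 0.281 ] yaw 1.8524492697842767 F [-0.128  -0.2514 -3.5703] q [-0.0894  0.0044  1.5467  0.0008  1.591  -1.9418] gap 0.01982267843721995
turn [-0.0002 -0.001   0.0024] shift [0.0004 0.0005 0.0465] dist 0.04654741661161485
```

View pics/s10c.png

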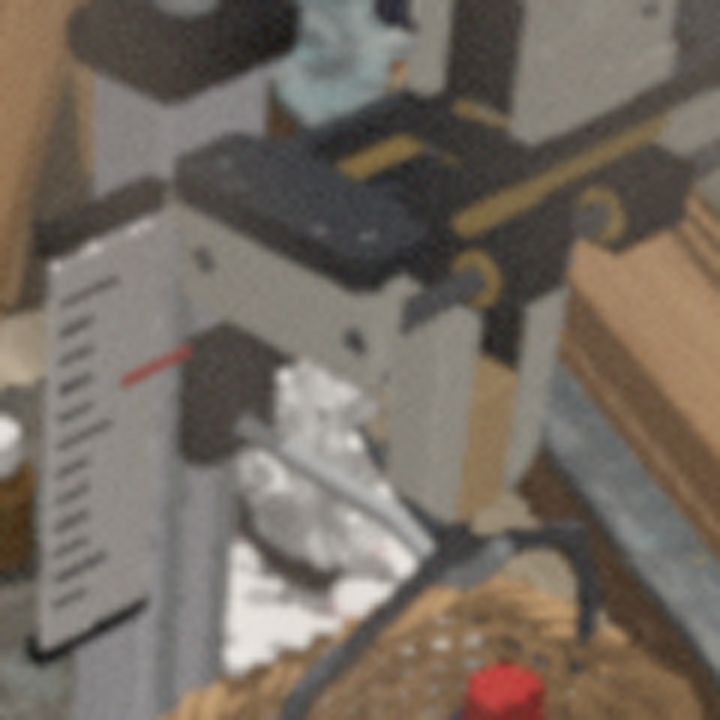

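View pics/w10c.png

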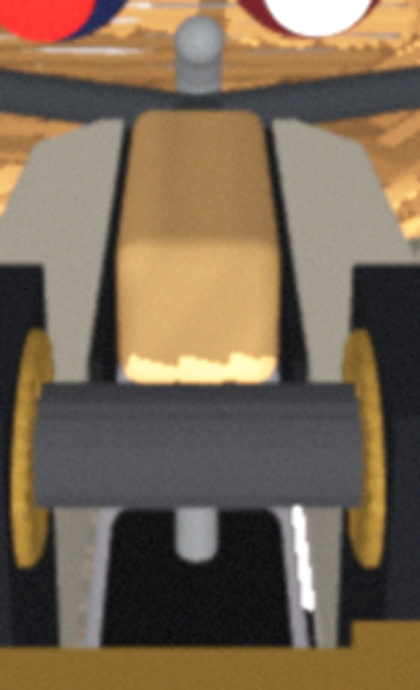

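The pointer creeps down smoothly and the eye stays seated and centred in both crops.

>>> jog_arm(series=[[[0,0,0,0,0,0.0018,0],[0,0,0,0,0,0.0036,0],[0,0,0,0,0,0.0054,0],[0,0,0,0,0,0.0072,0],[0,0,0,0,0,0.009,0]]])

```text
t: 13.9
tcp_pos: [0.5584, 0.0017, 0.2719]
ee_rot: [0.601, 0.799, 0.0, -0.0]
force: [0.2, -0.2, -2.3]
finger_gap: 0.0199
```

>>> jog_arm(series=[[[0,0,0,0,0,0.0018,0],[0,0,0,0,0,0.0036,0],[0,0,0,0,0,0.0054,0],[0,0,0,0,0,0.0072,0],[0,0,0,0,0,0.009,0]]])

```text
t: 14.4
tcp_pos: [0.5584, 0.0017, 0.2629]
ee_rot: [0.601, 0.799, 0.0, -0.0]
force: [-0.4, 0.3, -2.2]
finger_gap: 0.0201
```

>>> jog_arm(series=[[[0,0,0,0,0,0.0018,0],[0,0,0,0,0,0.0036,0],[0,0,0,0,0,0.0054,0],[0,0,0,0,0,0.0072,0],[0,0,0,0,0,0.009,0]]])

```text
t: 14.9
tcp_pos: [0.5584, 0.0017, 0.2538]
ee_rot: [0.601, 0.799, 0.0, -0.0]
force: [0.1, -0.5, -1.3]
finger_gap: 0.0198
```

>>> jog_arm(series=[[[0,0,0,0,0,0.0018,0],[0,0,0,0,0,0.0036,0],[0,0,0,0,0,0.0054,0],[0,0,0,0,0,0.007,0],[0,0,0,0,0,0.008,0]]])

```text
t: 15.4
tcp_pos: [0.5584, 0.0017, 0.2456]
ee_rot: [0.601, 0.799, 0.0, -0.0]
force: [-0.4, 0.4, -1.4]
finger_gap: 0.0199
```

```bash
python3 -c "
from h import *
F=[];Z=[]
for i in range(40):
    p,d=grab_frame('scene');s=read_state();F.append(s['force']);Z.append(s['tcp_pos'][2])
cv2.imwrite('pics/scene11.png',p);crop(p,330,100,120,120,6,'pics/s11c.png')
F=np.array(F);print(F.mean(0),F.std(0),F.std(0)/40**.5,np.mean(Z),np.std(Z))
print(F[:,2].round(1))
go((.5587,.0022,.2345),1.85)
"
```

```text
[-0.68299626  0.19061112 -0.83371302] [0.35474964 0.41216956 0.55824392] [0.05609084 0.06516973 0.08826611] 0.2457829874516297 6.545134530803426e-05
[-0.8 -1.  -0.4 -1.4 -1.  -0.1 -1.3 -0.2 -0.4 -1.  -1.2 -0.3 -0.9 -0.8
 -2.  -0.3 -0.9 -1.2 -1.3 -0.5 -0.5 -1.2 -1.2 -0.2  0.  -1.5 -2.1 -1.2
 -1.6 -0.2 -0.6 -1.1 -1.5 -0.1 -0.7  0.4 -1.1 -1.  -0.5 -0.4]
t 17.4 pos [0.5584 0.0017 0.2458] yaw 1.8524998261786705 F [-0.5682  0.396  -0.4327] q [-0.0893  0.0161  1.5988  0.0008  1.5269 -1.9418] gap 0.019900314233721017
turn [ 0.0001 -0.0008  0.0025] shift [0.0004 0.0004 0.0113] dist 0.011285148637044502
```

View pics/s11c.png

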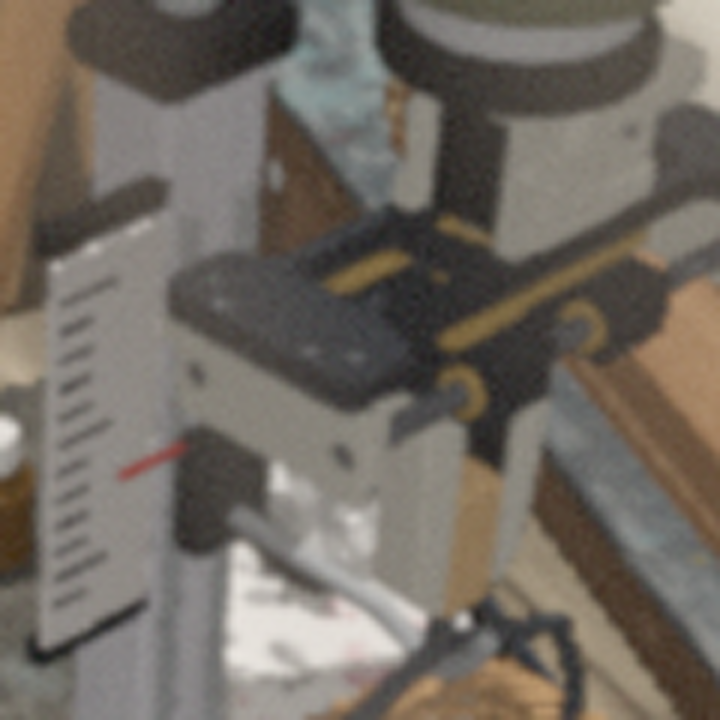

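Crop: the pointer is at card row (120,477), and the eye is on the hook at about (465,620). The residual force is 0.83 ± 0.09 N, which means about 10–12 mm more. Lowering 9 mm slowly.

>>> jog_arm(series=[[[0,0,0,0,0,0.0015,0],[0,0,0,0,0,0.003,0],[0,0,0,0,0,0.005,0],[0,0,0,0,0,0.007,0],[0,0,0,0,0,0.009,0]]])

```text
t: 17.9
tcp_pos: [0.5584, 0.0017, 0.2366]
ee_rot: [0.601, 0.799, 0.0, -0.0]
force: [-0.6, -0.1, -0.9]
finger_gap: 0.0198
```

```bash
cat > meas.py <<'E'
from h import *
import sys
N=int(sys.argv[1]);F=[];Z=[];M=[]
for i in range(N):
    p,d=grab_frame('scene' if i<N-1 else 'wrist');s=read_state();F.append(s['force']);Z.append(s['tcp_pos']);M.append(s['moment'])
    if i==N-2: cv2.imwrite('pics/scene%s.png'%sys.argv[2],p);crop(p,330,100,120,150,5,'pics/s%sc.png'%sys.argv[2])
cv2.imwrite('pics/wrist%s.png'%sys.argv[2],p);crop(p,250,240,140,230,3,'pics/w%sc.png'%sys.argv[2])
F=np.array(F);print('F',F.mean(0),'se',F.std(0)/N**.5,'pos',np.mean(Z,0),'M',np.mean(M,0),'t',s['t'])
E
python3 meas.py 50 12
```

```text
F [-0.24680335  0.15490165 -0.16562685] se [0.06585293 0.0547513  0.06431906] pos [0.55841636 0.00169895 0.23677992] M [ 0.12751488 -0.09924878  0.0038584 ] t 20.4
```

View pics/w12c.png

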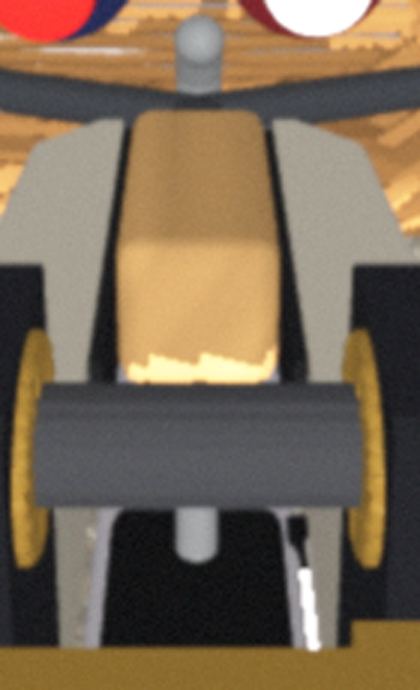

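View pics/s12c.png

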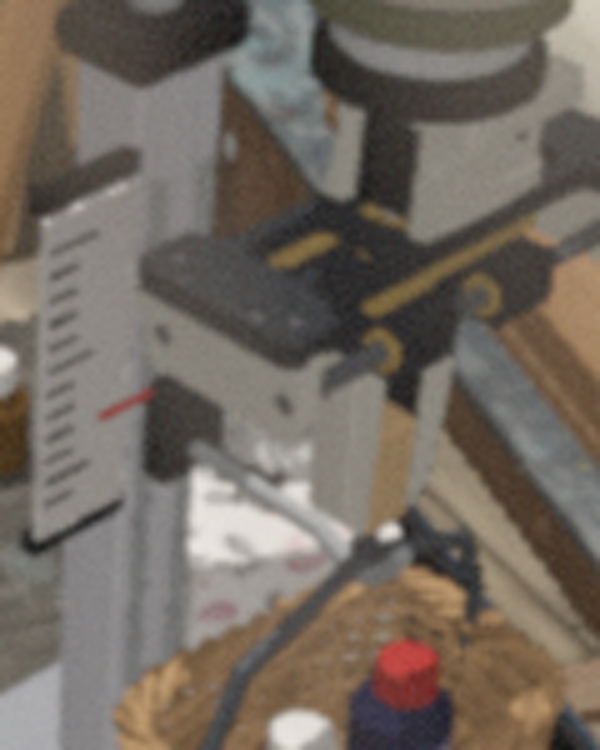

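Wrist crop: the eye is centred in the hook. Residual is −0.17 ± 0.06 N, about 2 mm. I'll take the last 2.5 mm gently and re-measure.

>>> jog_arm(series=[[[0,0,0,0,0,0.0006,0],[0,0,0,0,0,0.0012,0],[0,0,0,0,0,0.0018,0],[0,0,0,0,0,0.0025,0],[0,0,0,0,0,0.0025,0]]])

```text
t: 20.9
tcp_pos: [0.5584, 0.0017, 0.2341]
ee_rot: [0.601, 0.799, 0.0, -0.0]
force: [0.2, -0.3, 0.2]
finger_gap: 0.0198
```

```bash
python3 meas.py 100 13
```

```text
F [-0.05814002  0.06743245 -0.04308663] se [0.04779198 0.04838586 0.04996286] pos [0.55840857 0.00170159 0.23428095] M [ 0.10676028 -0.12485405 -0.00318181] t 25.9
```

Wrist load is −0.04 ± 0.05 N, so the scale carries everything. Opening a little first.

>>> jog_arm(series=[[[0,0,0,0,0,0,0.24],[0,0,0,0,0,0,0.26],[0,0,0,0,0,0,0.28],[0,0,0,0,0,0,0.3],[0,0,0,0,0,0,0.32]]])

```text
t: 26.4
tcp_pos: [0.5584, 0.0017, 0.2343]
ee_rot: [0.601, 0.799, 0.0, -0.0]
force: [-0.2, 0.1, 0.6]
finger_gap: 0.0288
```

```bash
python3 meas.py 4 14; python3 -c "
import cv2
a=cv2.imread('pics/s13c.png');b=cv2.imread('pics/s14c.png')
cv2.imwrite('pics/cmp14.png',cv2.resize(cv2.hconcat([a,b]),None,fx=.65,fy=.75))"
```

```text
F [-0.15254634  0.04296375  0.03249184] se [0.25726386 0.28708166 0.11594067] pos [0.55841314 0.00170323 0.2342802 ] M [ 0.07661319 -0.14470648  0.01685966] t 26.6
```

View pics/cmp14.png

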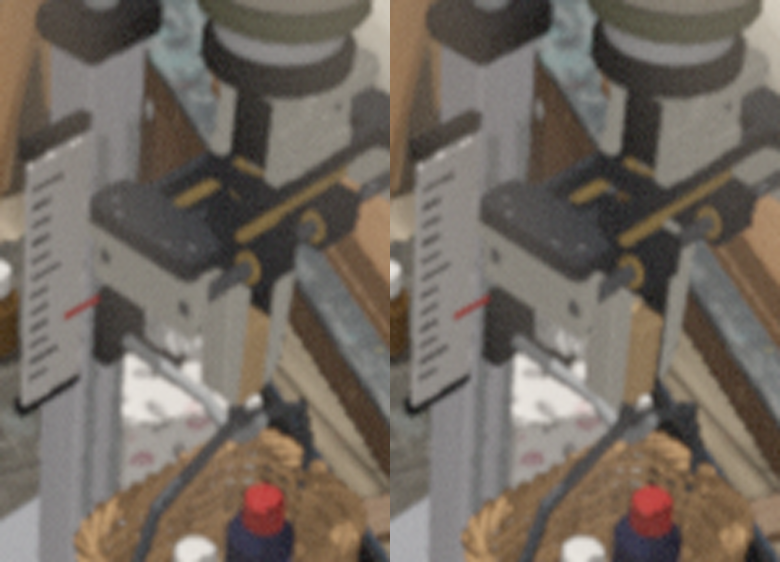

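View pics/w14c.png

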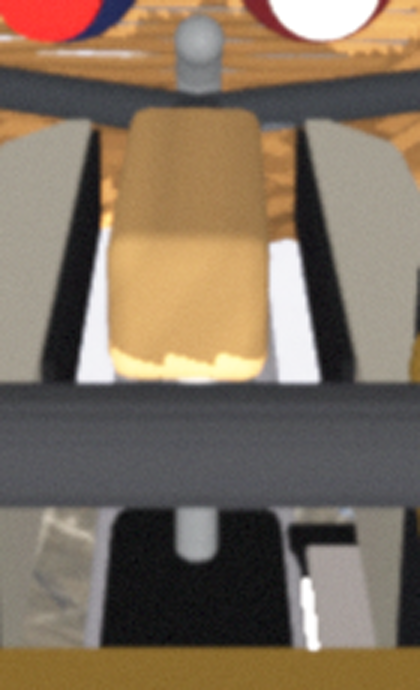

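On release the pointer stayed put (row 315 in both halves) and the grip stands free between the fingers. Opening fully.

>>> jog_arm(series=[[[0,0,0,0,0,0,0.45],[0,0,0,0,0,0,0.6],[0,0,0,0,0,0,0.75],[0,0,0,0,0,0,0.9],[0,0,0,0,0,0,1]]])

```text
t: 27.1
tcp_pos: [0.5584, 0.0017, 0.2343]
ee_rot: [0.601, 0.799, 0.0, -0.0]
force: [0.4, -0.0, -0.5]
finger_gap: 0.0651
```

>>> jog_arm(series=[[[0,0,0,0,0,0,1],[0,0,0,0,0,0,1],[0,0,0,0,0,0,1],[0,0,0,0,0,0,1],[0,0,0,0,0,0,1]]])

```text
t: 27.6
tcp_pos: [0.5584, 0.0017, 0.2342]
ee_rot: [0.601, 0.799, 0.0, -0.0]
force: [-0.5, -0.1, 0.0]
finger_gap: 0.0926
```

```bash
python3 meas.py 2 15
```

```text
F [-0.55680921 -0.2755903   0.20561966] se [0.1681464  0.11317194 0.19766056] pos [0.55841315 0.00171094 0.23428577] M [ 0.07804397 -0.15214307  0.00409676] t 27.7
```

View pics/wrist15.png

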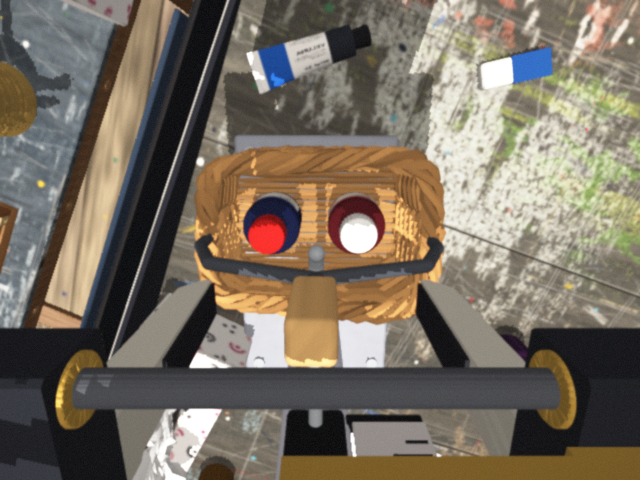

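View pics/s15c.png

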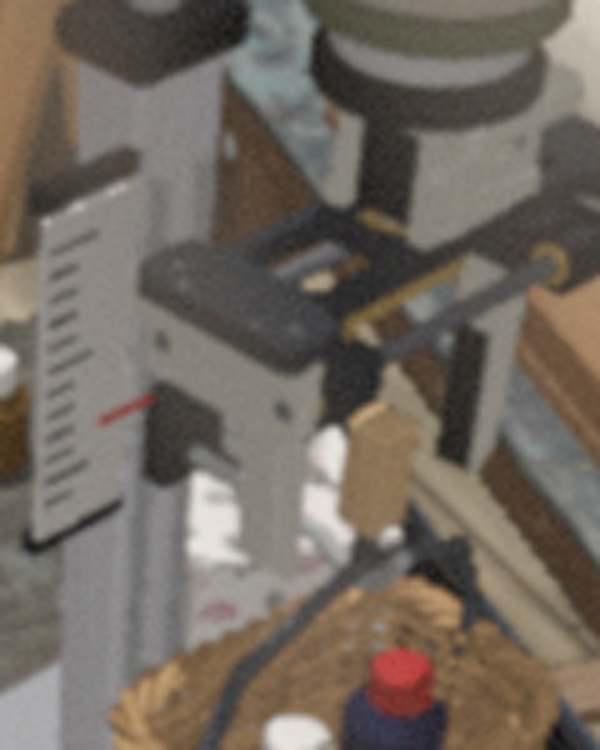

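Fully open, with clear gaps on both sides of the grip. Both bottles are upright and the pointer hasn't changed (row ≈408). Retreating straight up, then away.

>>> jog_arm(series=[[[0,0,0,0,0,-0.008,1],[0,0,0,0,0,-0.024,1],[0,0,0,0,0,-0.044,1],[0,0,0,0,0,-0.066,1],[0,0,0,0,0,-0.09,1]]])

```text
t: 28.2
tcp_pos: [0.5584, 0.0016, 0.3266]
ee_rot: [0.601, 0.799, 0.001, 0.0]
force: [0.6, 0.0, -0.5]
finger_gap: 0.0933
```

>>> jog_arm(series=[[[0,0,0,0,0,-0.02,1],[0,0,0,0,0,-0.04,1],[0,0,0,0,-0.01,-0.055,1],[0,0,0,0,-0.03,-0.06,1],[0,0,0,0,-0.055,-0.06,1]]])

```text
t: 28.7
tcp_pos: [0.5051, -0.0139, 0.3886]
ee_rot: [0.601, 0.8, 0.001, 0.001]
force: [-0.2, 0.2, -0.5]
finger_gap: 0.0929
```

>>> jog_arm(series=[[[0,0,0,0,-0.025,0,1],[0,0,0,0,-0.05,0,1],[0,0,0,0,-0.075,0,1],[0,0,0,0,-0.09,0,1],[0,0,0,0,-0.1,0,1]]])

```text
t: 29.2
tcp_pos: [0.4077, -0.042, 0.3893]
ee_rot: [0.601, 0.799, 0.001, 0.002]
force: [1.0, 0.6, 0.1]
finger_gap: 0.0928
```

```bash
python3 -c "
from h import *
for i in range(12):
    p,d=grab_frame('scene')
    if i in(0,5,11): cv2.imwrite('pics/f%d.png'%i,p)
q=[cv2.imread('pics/f%d.png'%i) for i in(0,5,11)]
for i in (0,1): print(np.abs(q[i].astype(int)-q[2])[100:320,300:480].mean())
crop(p,300,80,170,230,2.5,'pics/f.png')
go((.4,0,.38))
t,d=grab_frame('top');cv2.imwrite('pics/topf.png',t)
"
```

```text
2.4053703703703704
2.284175084175084
t 29.8 pos [ 0.4092 -0.0416  0.388 ] yaw 1.8532272514170565 F [-0.2037  0.6534 -0.1478] q [-0.2272 -0.398   1.7045  0.0011  1.8327 -2.0801] gap 0.09258565332584186
turn [0.0026 0.0002 0.    ] shift [0.0426 0.0027 0.008 ] dist 0.043384050049851436
```

View pics/f.png

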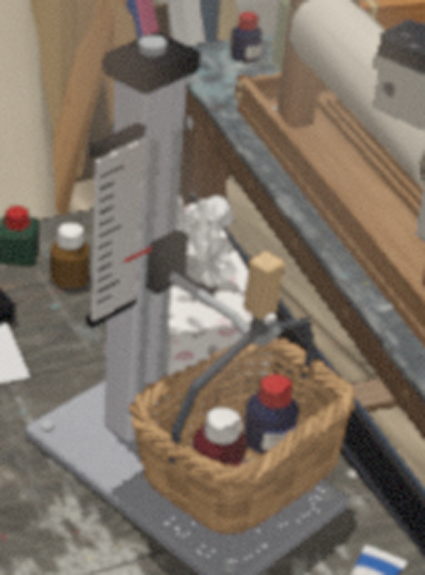

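View pics/f11.png

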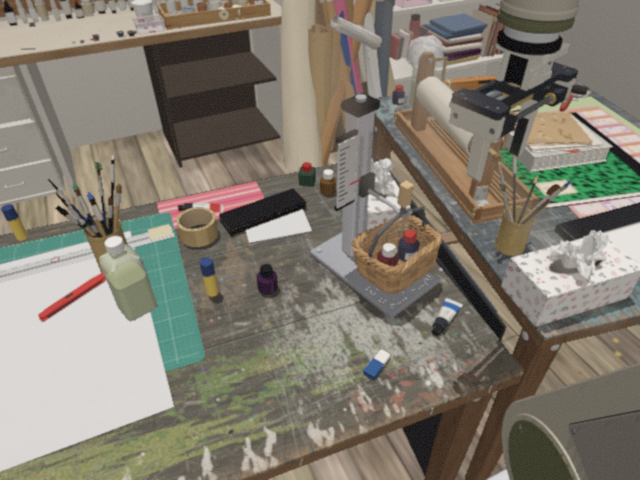

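The basket hangs level on the hook with both bottles upright and the arm clear, and the other things are where they were. I'll check for stillness over a second before handing in.

Run:
```python
from h import *
fr=[]
for i in range(36):
    p,d=grab_frame('scene');fr.append(cv2.cvtColor(p,cv2.COLOR_BGR2GRAY).astype(np.float32))
w=cv2.createHanningWindow((100,80),cv2.CV_32F)
for k in range(0,36,3):
    b,_=cv2.phaseCorrelate(fr[-1][215:295,350:450],fr[k][215:295,350:450],w)
    s=np.abs(fr[k]-fr[-1]);print(np.round(b,3),s[215:295,350:450].mean().round(2),s[300:380,50:150].mean().round(2))
print(read_state()['t'])
```

```text
[0.033 0.143] 0.89 1.04
[0.045 0.007] 16.17 1.02
[-0.083  0.116] 23.4 1.03
[0.045 0.126] 27.44 1.04
[-0.237  0.094] 30.08 1.03
[0.005 0.097] 31.91 1.01
[0.104 0.001] 33.26 1.04
[0.221 0.141] 34.32 1.04
[-0.019 -0.061] 35.16 1.03
[-0.046  0.084] 35.82 1.02
[-0.168  0.028] 36.35 1.04
[-0.332  0.084] 36.84 1.04
31.65
```

The correlation windowed my arrays in place, so those difference numbers are meaningless. Repeating with plain copies.

Run:
```python
from h import *
fr=[]
for i in range(30):
    p,d=grab_frame('scene');fr.append(cv2.cvtColor(p,cv2.COLOR_BGR2GRAY).astype(np.float32))
for k in range(0,30,4):
    s=np.abs(fr[k]-fr[-1])
    sh=cv2.phaseCorrelate(fr[-1][180:300,340:450].copy(),fr[k][180:300,340:450].copy())[0]
    print(np.round(sh,3),s[180:300,340:450].mean().round(2),s[300:380,50:150].mean().round(2))
# vs first frame after retreat
g=cv2.cvtColor(cv2.imread('pics/f11.png'),cv2.COLOR_BGR2GRAY).astype(np.float32)
print('vs f11',np.abs(g-fr[-1])[180:300,340:450].mean())
print(read_state()['t'],read_state()['force'])
crop(p,320,120,60,100,8,'pics/ptr.png')
```

```text
[0.003 0.024] 2.08 1.04
[-0.016 -0.048] 2.11 1.03
[-0.043 -0.011] 2.11 1.06
[ 0.002 -0.033] 2.13 1.04
[ 0.01  -0.022] 2.11 1.04
[ 0.027 -0.011] 2.11 1.03
[0.026 0.019] 2.11 1.03
[-0.024  0.013] 2.12 1.03
vs f11 2.1202273
33.15 [-0.48653035  0.25659281 -0.5422622 ]
```

View pics/topf.png

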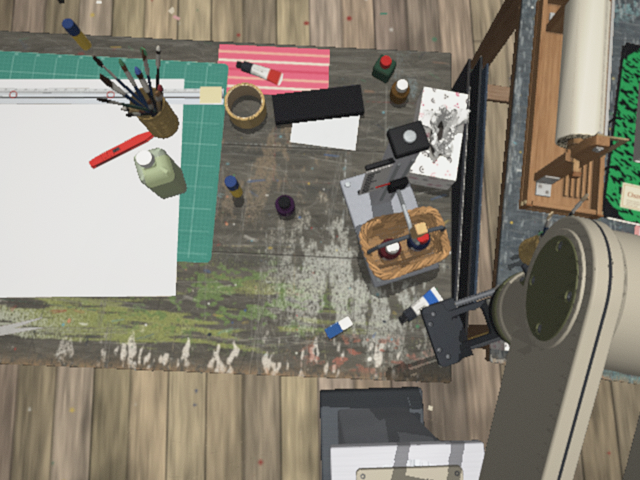

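The basket is still: image shifts stay under 0.05 px over 1.4 s. The top view shows it on the hook, with the tube, eraser, glue stick and purple bottle in their places and the gripper clear. Handing in.

```bash
python3 -c "
from bench import *
print(finish_job(), read_state()['t'])"
```

```text
the job is handed in; nothing more can be done
the job is handed in; nothing more can be done
```

The basket is hanging on the scale's hook and the job is handed in, at about 33 s of the 64 s allowed; no verdict was reported.

- **Lift and hang:** I lifted the basket by its wooden grip; the wrist read about 8.3 N. I brought the eye over the hook along the stand's +x, centred by the wrist camera.
- **Lowering:** I lowered it at 20 mm/s or less, still holding on, until the wrist force averaged −0.04 ± 0.05 N. I then opened the gripper in steps and backed off upward.
- **Last checks:** The pointer showed no visible change between just before release and fully open. Over the last 1.4 s the basket moved less than 0.05 pixel in the images. Both bottles are upright, the other things are where they were, and the arm is clear.
- **What disagreed:**
  - The force sensor's zero is uncertain by about 0.1–0.2 N, or 1–2 mm of pointer travel.
  - The fixed cameras and the wrist camera differed by a few millimetres on the grip position; I centred by the wrist camera.
  - My first stillness check gave meaningless numbers because of a script error, so I repeated it properly.

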